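# Set up the solvent straining jars

## Task

Get the jars ready for straining used brush spirit: nest every funnel from the stand upright and fully home in the tapered mouth of a jar of its own size, large in large and small in small. Lift the loose lid off each jar that gets a funnel and set it, cork down, into a well of its size in the lid rack; a jar that gets no funnel keeps a lid on, so that no jar is left open. Any jar of the right size will do. The jars are glass: knock none over, and set funnels and lids down without dropping them.

Things in the scene. Friction and masses are not known exactly. Their poses are not given: they have to be found in the camera images.
- funnel_stand: dark wooden stand for the funnels, fixed: a board 336 x 84 mm with its top at 75 mm, on two end cheeks, with four round holes in a row along its own x axis (at -120, -40, 40 and 120 mm; large, small, large, small) from which the funnels hang by their cones. Origin at the middle of its underside.
- well_l1 (a point): large round well in the lid rack, 52 mm wide and 19 mm deep, for a large lid's cork. The point is the centre of its mouth, in the rack's top face, 30 mm above the table. The rack is a fixed dark wooden block 336 x 84 x 30 mm with four wells in a row, 80 mm apart (large, small, large, small); the point's x axis runs along the row, z up.
- well_s1 (a point): small round well in the lid rack, 38 mm wide and 19 mm deep, for a small lid's cork. The point is the centre of its mouth, in the rack's top face, 30 mm above the table. The rack is a fixed dark wooden block 336 x 84 x 30 mm with four wells in a row, 80 mm apart (large, small, large, small); the point's x axis runs along the row, z up.
- well_l2 (a point): large round well in the lid rack, 52 mm wide and 19 mm deep, for a large lid's cork. The point is the centre of its mouth, in the rack's top face, 30 mm above the table. The rack is a fixed dark wooden block 336 x 84 x 30 mm with four wells in a row, 80 mm apart (large, small, large, small); the point's x axis runs along the row, z up.
- well_s2 (a point): small round well in the lid rack, 38 mm wide and 19 mm deep, for a small lid's cork. The point is the centre of its mouth, in the rack's top face, 30 mm above the table. The rack is a fixed dark wooden block 336 x 84 x 30 mm with four wells in a row, 80 mm apart (large, small, large, small); the point's x axis runs along the row, z up.
- jar_l1_mouth (a point): large clear glass jar, loose, 112 mm tall, body 92 mm wide, necking in to a flared, tapered mouth 52 mm wide inside at the rim (outside 62 mm at most) that narrows downward by 8 mm of width for each 10 mm of depth, like the funnel cones. The point is the centre of the mouth, level with the rim; z up along the jar.
- jar_l2_mouth (a point): large clear glass jar, loose, 112 mm tall, body 92 mm wide, necking in to a flared, tapered mouth 52 mm wide inside at the rim (outside 62 mm at most) that narrows downward by 8 mm of width for each 10 mm of depth, like the funnel cones. The point is the centre of the mouth, level with the rim; z up along the jar.
- jar_s1_mouth (a point): small clear glass jar, loose, 88 mm tall, body 74 mm wide, necking in to a flared, tapered mouth 37 mm wide inside at the rim (outside 47 mm at most) that narrows downward by 8 mm of width for each 10 mm of depth, like the funnel cones. The point is the centre of the mouth, level with the rim; z up along the jar.
- jar_s2_mouth (a point): small clear glass jar, loose, 88 mm tall, body 74 mm wide, necking in to a flared, tapered mouth 37 mm wide inside at the rim (outside 47 mm at most) that narrows downward by 8 mm of width for each 10 mm of depth, like the funnel cones. The point is the centre of the mouth, level with the rim; z up along the jar.
- lid_l1_rim (a point): large loose lid, standing on a large jar at the start: a round wooden disc 64 mm across and 22 mm thick, to be gripped across its edge, with a tapered cork plug below it (14 mm long, 48 mm wide at the disc, 37 mm at its foot). The underside of the disc rests on the rim of the jar or on the face of the rack. The point is the centre of the disc, half-way up it (11 mm above its underside); z up.
- lid_l2_rim (a point): large loose lid, standing on a large jar at the start: a round wooden disc 64 mm across and 22 mm thick, to be gripped across its edge, with a tapered cork plug below it (14 mm long, 48 mm wide at the disc, 37 mm at its foot). The underside of the disc rests on the rim of the jar or on the face of the rack. The point is the centre of the disc, half-way up it (11 mm above its underside); z up.
- lid_s1_rim (a point): small loose lid, standing on a small jar at the start: a round wooden disc 51 mm across and 22 mm thick, to be gripped across its edge, with a tapered cork plug below it (14 mm long, 33 mm wide at the disc, 22 mm at its foot). The underside of the disc rests on the rim of the jar or on the face of the rack. The point is the centre of the disc, half-way up it (11 mm above its underside); z up.
- lid_s2_rim (a point): small loose lid, standing on a small jar at the start: a round wooden disc 51 mm across and 22 mm thick, to be gripped across its edge, with a tapered cork plug below it (14 mm long, 33 mm wide at the disc, 22 mm at its foot). The underside of the disc rests on the rim of the jar or on the face of the rack. The point is the centre of the disc, half-way up it (11 mm above its underside); z up.
- funnel_l1_band (a point): large aluminium strainer funnel (may be absent), hanging in the stand at the start: a cylindrical band 64 mm across and 23 mm high at the top, to be gripped across; below it a cone 55 mm high that narrows to 20 mm (8 mm of width per 10 mm), and a spout 12 mm long. The point is the centre of the band, half-way up it; z up. Nested home in a large jar the band's centre stands about 26.5 mm above the jar's rim. A nested or hanging funnel is held by its weight alone.
- funnel_l2_band (a point): large aluminium strainer funnel (may be absent), hanging in the stand at the start: a cylindrical band 64 mm across and 23 mm high at the top, to be gripped across; below it a cone 55 mm high that narrows to 20 mm (8 mm of width per 10 mm), and a spout 12 mm long. The point is the centre of the band, half-way up it; z up. Nested home in a large jar the band's centre stands about 26.5 mm above the jar's rim. A nested or hanging funnel is held by its weight alone.
- funnel_s1_band (a point): small aluminium strainer funnel (may be absent), hanging in the stand at the start: a cylindrical band 47 mm across and 23 mm high at the top, to be gripped across; below it a cone 41 mm high that narrows to 14 mm (8 mm of width per 10 mm), and a spout 10 mm long. The point is the centre of the band, half-way up it; z up. Nested home in a small jar the band's centre stands about 24 mm above the jar's rim. A nested or hanging funnel is held by its weight alone.
- funnel_s2_band (a point): small aluminium strainer funnel (may be absent), hanging in the stand at the start: a cylindrical band 47 mm across and 23 mm high at the top, to be gripped across; below it a cone 41 mm high that narrows to 14 mm (8 mm of width per 10 mm), and a spout 10 mm long. The point is the centre of the band, half-way up it; z up. Nested home in a small jar the band's centre stands about 24 mm above the jar's rim. A nested or hanging funnel is held by its weight alone.
Things that resemble listed ones, but are neither listed nor needed, are in the scene too. Leave any orange look-alike of the part that bears lid_s2_rim alone.

How it is judged:
At the end, for the whole second after the job is handed in: every funnel nested upright in a jar of its size (5 mm sideways and in height, 0.08 rad); every lid cork down on a jar (6 mm) or in a rack well (8 mm) of its size, 4 mm in height; every jar upright on the table with a lid or a funnel in it; all at rest (((horizontal distance between funnel_l1_band and jar_l1_mouth below 0.005 m and z of funnel_l1_band in the frame of jar_l1_mouth between 0.0215 and 0.0315 m and angle between funnel_l1_band's own z axis and vertical below 0.08 rad) or (horizontal distance between funnel_l1_band and jar_l2_mouth below 0.005 m and z of funnel_l1_band in the frame of jar_l2_mouth between 0.0215 and 0.0315 m and angle between funnel_l1_band's own z axis and vertical below 0.08 rad)) and ((horizontal distance between lid_l1_rim and jar_l1_mouth below 0.006 m and z of lid_l1_rim in the frame of jar_l1_mouth between 0.007 and 0.015 m and angle between lid_l1_rim's own z axis and vertical below 0.08 rad) or (horizontal distance between lid_l1_rim and jar_l2_mouth below 0.006 m and z of lid_l1_rim in the frame of jar_l2_mouth between 0.007 and 0.015 m and angle between lid_l1_rim's own z axis and vertical below 0.08 rad) or (horizontal distance between lid_l1_rim and well_l1 below 0.008 m and z of lid_l1_rim in the frame of well_l1 between 0.007 and 0.015 m and angle between lid_l1_rim's own z axis and vertical below 0.08 rad) or (horizontal distance between lid_l1_rim and well_l2 below 0.008 m and z of lid_l1_rim in the frame of well_l2 between 0.007 and 0.015 m and angle between lid_l1_rim's own z axis and vertical below 0.08 rad)) and ((horizontal distance between lid_l1_rim and jar_l1_mouth below 0.006 m and z of lid_l1_rim in the frame of jar_l1_mouth between 0.007 and 0.015 m and angle between lid_l1_rim's own z axis and vertical below 0.08 rad) or (horizontal distance between lid_l2_rim and jar_l1_mouth below 0.006 m and z of lid_l2_rim in the frame of jar_l1_mouth between 0.007 and 0.015 m and angle between lid_l2_rim's own z axis and vertical below 0.08 rad) or (horizontal distance between funnel_l1_band and jar_l1_mouth below 0.005 m and z of funnel_l1_band in the frame of jar_l1_mouth between 0.0215 and 0.0315 m and angle between funnel_l1_band's own z axis and vertical below 0.08 rad) or (horizontal distance between funnel_l2_band and jar_l1_mouth below 0.005 m and z of funnel_l2_band in the frame of jar_l1_mouth between 0.0215 and 0.0315 m and angle between funnel_l2_band's own z axis and vertical below 0.08 rad)) and angle between each of jar_l1_mouth, jar_l2_mouth, jar_s1_mouth, jar_s2_mouth's own z axis and vertical below 0.08 rad and height (world z) of each of jar_l1_mouth, jar_l2_mouth below 0.12 m and linear speed of each of jar_l1, lid_l1, funnel_l1, jar_l2, lid_l2, funnel_l2, jar_s1, lid_s1, funnel_s1, jar_s2, lid_s2, funnel_s2 below 0.02 m/s and ((horizontal distance between funnel_l2_band and jar_l1_mouth below 0.005 m and z of funnel_l2_band in the frame of jar_l1_mouth between 0.0215 and 0.0315 m and angle between funnel_l2_band's own z axis and vertical below 0.08 rad) or (horizontal distance between funnel_l2_band and jar_l2_mouth below 0.005 m and z of funnel_l2_band in the frame of jar_l2_mouth between 0.0215 and 0.0315 m and angle between funnel_l2_band's own z axis and vertical below 0.08 rad)) and ((horizontal distance between lid_l2_rim and jar_l1_mouth below 0.006 m and z of lid_l2_rim in the frame of jar_l1_mouth between 0.007 and 0.015 m and angle between lid_l2_rim's own z axis and vertical below 0.08 rad) or (horizontal distance between lid_l2_rim and jar_l2_mouth below 0.006 m and z of lid_l2_rim in the frame of jar_l2_mouth between 0.007 and 0.015 m and angle between lid_l2_rim's own z axis and vertical below 0.08 rad) or (horizontal distance between lid_l2_rim and well_l1 below 0.008 m and z of lid_l2_rim in the frame of well_l1 between 0.007 and 0.015 m and angle between lid_l2_rim's own z axis and vertical below 0.08 rad) or (horizontal distance between lid_l2_rim and well_l2 below 0.008 m and z of lid_l2_rim in the frame of well_l2 between 0.007 and 0.015 m and angle between lid_l2_rim's own z axis and vertical below 0.08 rad)) and ((horizontal distance between lid_l1_rim and jar_l2_mouth below 0.006 m and z of lid_l1_rim in the frame of jar_l2_mouth between 0.007 and 0.015 m and angle between lid_l1_rim's own z axis and vertical below 0.08 rad) or (horizontal distance between lid_l2_rim and jar_l2_mouth below 0.006 m and z of lid_l2_rim in the frame of jar_l2_mouth between 0.007 and 0.015 m and angle between lid_l2_rim's own z axis and vertical below 0.08 rad) or (horizontal distance between funnel_l1_band and jar_l2_mouth below 0.005 m and z of funnel_l1_band in the frame of jar_l2_mouth between 0.0215 and 0.0315 m and angle between funnel_l1_band's own z axis and vertical below 0.08 rad) or (horizontal distance between funnel_l2_band and jar_l2_mouth below 0.005 m and z of funnel_l2_band in the frame of jar_l2_mouth between 0.0215 and 0.0315 m and angle between funnel_l2_band's own z axis and vertical below 0.08 rad)) and ((horizontal distance between funnel_s1_band and jar_s1_mouth below 0.005 m and z of funnel_s1_band in the frame of jar_s1_mouth between 0.019 and 0.029 m and angle between funnel_s1_band's own z axis and vertical below 0.08 rad) or (horizontal distance between funnel_s1_band and jar_s2_mouth below 0.005 m and z of funnel_s1_band in the frame of jar_s2_mouth between 0.019 and 0.029 m and angle between funnel_s1_band's own z axis and vertical below 0.08 rad)) and ((horizontal distance between lid_s1_rim and jar_s1_mouth below 0.006 m and z of lid_s1_rim in the frame of jar_s1_mouth between 0.007 and 0.015 m and angle between lid_s1_rim's own z axis and vertical below 0.08 rad) or (horizontal distance between lid_s1_rim and jar_s2_mouth below 0.006 m and z of lid_s1_rim in the frame of jar_s2_mouth between 0.007 and 0.015 m and angle between lid_s1_rim's own z axis and vertical below 0.08 rad) or (horizontal distance between lid_s1_rim and well_s1 below 0.008 m and z of lid_s1_rim in the frame of well_s1 between 0.007 and 0.015 m and angle between lid_s1_rim's own z axis and vertical below 0.08 rad) or (horizontal distance between lid_s1_rim and well_s2 below 0.008 m and z of lid_s1_rim in the frame of well_s2 between 0.007 and 0.015 m and angle between lid_s1_rim's own z axis and vertical below 0.08 rad)) and ((horizontal distance between lid_s1_rim and jar_s1_mouth below 0.006 m and z of lid_s1_rim in the frame of jar_s1_mouth between 0.007 and 0.015 m and angle between lid_s1_rim's own z axis and vertical below 0.08 rad) or (horizontal distance between lid_s2_rim and jar_s1_mouth below 0.006 m and z of lid_s2_rim in the frame of jar_s1_mouth between 0.007 and 0.015 m and angle between lid_s2_rim's own z axis and vertical below 0.08 rad) or (horizontal distance between funnel_s1_band and jar_s1_mouth below 0.005 m and z of funnel_s1_band in the frame of jar_s1_mouth between 0.019 and 0.029 m and angle between funnel_s1_band's own z axis and vertical below 0.08 rad) or (horizontal distance between funnel_s2_band and jar_s1_mouth below 0.005 m and z of funnel_s2_band in the frame of jar_s1_mouth between 0.019 and 0.029 m and angle between funnel_s2_band's own z axis and vertical below 0.08 rad)) and height (world z) of each of jar_s1_mouth, jar_s2_mouth below 0.096 m and ((horizontal distance between funnel_s2_band and jar_s1_mouth below 0.005 m and z of funnel_s2_band in the frame of jar_s1_mouth between 0.019 and 0.029 m and angle between funnel_s2_band's own z axis and vertical below 0.08 rad) or (horizontal distance between funnel_s2_band and jar_s2_mouth below 0.005 m and z of funnel_s2_band in the frame of jar_s2_mouth between 0.019 and 0.029 m and angle between funnel_s2_band's own z axis and vertical below 0.08 rad)) and ((horizontal distance between lid_s2_rim and jar_s1_mouth below 0.006 m and z of lid_s2_rim in the frame of jar_s1_mouth between 0.007 and 0.015 m and angle between lid_s2_rim's own z axis and vertical below 0.08 rad) or (horizontal distance between lid_s2_rim and jar_s2_mouth below 0.006 m and z of lid_s2_rim in the frame of jar_s2_mouth between 0.007 and 0.015 m and angle between lid_s2_rim's own z axis and vertical below 0.08 rad) or (horizontal distance between lid_s2_rim and well_s1 below 0.008 m and z of lid_s2_rim in the frame of well_s1 between 0.007 and 0.015 m and angle between lid_s2_rim's own z axis and vertical below 0.08 rad) or (horizontal distance between lid_s2_rim and well_s2 below 0.008 m and z of lid_s2_rim in the frame of well_s2 between 0.007 and 0.015 m and angle between lid_s2_rim's own z axis and vertical below 0.08 rad)) and ((horizontal distance between lid_s1_rim and jar_s2_mouth below 0.006 m and z of lid_s1_rim in the frame of jar_s2_mouth between 0.007 and 0.015 m and angle between lid_s1_rim's own z axis and vertical below 0.08 rad) or (horizontal distance between lid_s2_rim and jar_s2_mouth below 0.006 m and z of lid_s2_rim in the frame of jar_s2_mouth between 0.007 and 0.015 m and angle between lid_s2_rim's own z axis and vertical below 0.08 rad) or (horizontal distance between funnel_s1_band and jar_s2_mouth below 0.005 m and z of funnel_s1_band in the frame of jar_s2_mouth between 0.019 and 0.029 m and angle between funnel_s1_band's own z axis and vertical below 0.08 rad) or (horizontal distance between funnel_s2_band and jar_s2_mouth below 0.005 m and z of funnel_s2_band in the frame of jar_s2_mouth between 0.019 and 0.029 m and angle between funnel_s2_band's own z axis and vertical below 0.08 rad))); the robot touches nothing.
It fails at once if a jar is knocked over (angle between any of jar_l1_mouth, jar_l2_mouth, jar_s1_mouth, jar_s2_mouth's own z axis and vertical above 0.5 rad).
It fails at once if a funnel or lid is dropped: it falls free, touching nothing, faster than 0.8 m/s (some 35 mm) ((contact force between funnel_l1 and anything else below 0.2 N and linear speed of funnel_l1 above 0.8 m/s) or (contact force between funnel_l2 and anything else below 0.2 N and linear speed of funnel_l2 above 0.8 m/s) or (contact force between funnel_s1 and anything else below 0.2 N and linear speed of funnel_s1 above 0.8 m/s) or (contact force between funnel_s2 and anything else below 0.2 N and linear speed of funnel_s2 above 0.8 m/s) or (contact force between lid_l1 and anything else below 0.2 N and linear speed of lid_l1 above 0.8 m/s) or (contact force between lid_l2 and anything else below 0.2 N and linear speed of lid_l2 above 0.8 m/s) or (contact force between lid_s1 and anything else below 0.2 N and linear speed of lid_s1 above 0.8 m/s) or (contact force between lid_s2 and anything else below 0.2 N and linear speed of lid_s2 above 0.8 m/s)).
Of funnel_l1, funnel_l2, funnel_s1, funnel_s2 only 3 to 4 are there at a start; the rules pass over those that are not, and their reading is None.
At some moment in a run one of jar_l1, jar_l2, jar_s1, jar_s2 may be knocked a few centimetres aside while the robot is not near it.
It also fails if it takes over 210 s, if anything falls off the work surface, if the arm or the gripper's body presses on something with over 40 N, if the wrist force passes 120 N, or if a joint passes its speed limit or range.

## Robot

A 6-joint arm with a two-finger parallel gripper is mounted at the origin on a cart in front of the work surface, level with it; the furniture and walls round the work are solid. World frame = base frame: x ahead of the robot, y to its left, z up, the work surface at z = 0. Lengths are in m, angles in rad, forces in N, time in s.
With the tool pointing down it reaches from about 0.375 to 0.9 m from the base axis. Payload 3.1 kg.
Tool frame: the origin (TCP) lies on the front face of the gripper's body, between the roots of the fingers; the fingertips stand 73 mm ahead of it and the grasp point (between the pads) lies 54 mm ahead of it (manip.tips_ahead is the distance from the TCP to the fingertips, in m); z points along the fingers, y is the line along which they close (so a half turn about z gives the same grasp; the last joint's range is limited). The gripper opens to 85 mm and grips with 20 to 120 N. Pads are 22 mm wide; open, the fingers measure 114 mm over their backs; the gripper's body (76 mm by 85 mm) begins 54 mm behind the grasp point. The pads swing forward as they close: fully open they stand 13 mm farther back than shut.
Start: joints at [1.167, 0.527, 1.433, -0, 1.181, -0.178], TCP at [0.139, 0.609, 0.304] pointing down, gripper open.
Joint ranges: [-3.08, 3.08], [-0.75, 2.2], [0.22, 2.44], [-1.43, 4.57], [0, 2.65], [-2.85, 2.85]. Speed limits (rad/s): [2.79, 2.79, 3.14, 3.14, 3.14, 3.14].

## Interface

Orientations are given as a unit quaternion [x, y, z, w].
In Python, from station import sense, eyes, workorder, manip gives the robot as it stands.
- The arm moves only by the shell command python3 -m inch 'ROWS' [OPENING] [FORCE]. ROWS is JSON, a list of rows, each an object of numbers: "dx", "dy", "dz": the shift along the tool's x, y, z in cm; "wx", "wy", "wz": the turn, a rotation vector about the tool's x, y, z in degrees. In form: [{"dx": .., "dy": .., "dz": .., "wx": .., "wy": .., "wz": ..}, ...]. A call has 1 to 10 rows; each row shifts and turns the commanded pose from where the row before left it, along the tool's axes as they then stand; what a row does not reach is not made up. A row lasts 1/8 s, in which the tool goes at most 62.5 mm and 10.7 degrees, less where a joint would pass 70% of its speed; a pose out of reach is approached as far as the arm can. A call with a gripper value outside its range is refused whole. OPENING is the opening, from 0 (shut) to 1 (fully open), set as the call begins (- or left out, the last holds). The fingers move at their own pace and stop on an object; FORCE is the grip in N (left out, the last holds). Time passes only in rows, so rows that do not move let the fingers close. It gives the time, the measured TCP pose, the force, the opening and the grip force at its end, in the units of the state.
- sense(): the state, without advancing time (a new reading comes with each control period).
- eyes.snapshot(name): name is "scene" or "side" or "wrist"; returns the picture (480x640x3 uint8, red, green, blue); there is no depth.
- eyes.camera_params(name): a dict with "fx", "fy", "cx", "cy" (pixels), "rvec" (rotation vector, rad) and "tvec" (3), from world to camera coordinates, as OpenCV has them. Camera axes: x right, y down, z forward; pixel columns grow to the right and rows downward; lengths in m; the calibration is good to about 2 mm. A picture is of the moment at which its call begins: read the wrist's pose just before it. camera_params takes no time and is no camera call; for the wrist camera it gives the pose at the moment of the call.
- workorder.sign_off(): hands the job in; it is judged then, once.
The state is a dict: "t": time; "q": joint angles; "qd": joint speeds; "tau": joint torques, N m; "tcp_pos": TCP position; "tool_rot": TCP orientation; "force": force on the tool from outside, world axes, zero at the start; "ft_torque": the same for the moment, N m; "finger_gap": opening from 0.0 (shut) to 1.0 (fully open); "gripper_force": force on a finger pad.
Only numpy, scipy, OpenCV 4.12 (cv2) and the standard library are available. Lean on these libraries where they do the work, as an engineer would, in place of code of your own. Each camera call takes 0.05 s, during which the arm holds its last target. There are 200 camera calls.

## Working session

There is one attempt and no reset: what is moved stays moved. The work goes in short steps, Python scripts to look and compute and a shell command to move; the robot and the scene stay as the last step left them, time stands still between calls to the robot, and variables do not carry over. Pictures are saved under pics/ and viewed, at most 14 in all, crops included, and the job is handed in when it is done.

```bash
ls; mkdir -p pics; python3 - <<'E'
from station import sense, eyes, workorder, manip
import cv2,numpy as np
for n in ["scene","side","wrist"]:
    p=eyes.camera_params(n); R=cv2.Rodrigues(np.array(p["rvec"]))[0]
    print(n,[round(p[k],1) for k in("fx","fy","cx","cy")], (-R.T@np.array(p["tvec"])).round(3),R[2].round(2))
    cv2.imwrite(f"pics/{n}0.png",eyes.snapshot(n)[:,:,::-1])
s=sense();print(s["t"],s["tcp_pos"],s["tool_rot"])
E
```

```text
pics
scene [442.7, 442.7, 316.4, 253.2] [-0.285 -0.498  0.608] [ 0.71  0.49 -0.51]
side [485.9, 485.9, 326.0, 238.9] [0.296 0.753 0.73 ] [ 0.18 -0.75 -0.63]
wrist [337.1, 337.1, 317.1, 241.2] [0.06  0.627 0.373] [ 0.31 -0.07 -0.95]
0.15 [0.13911024 0.60887318 0.30314716] [ 1.12152270e-01  9.93690657e-01 -8.27621401e-04 -2.49204340e-04]
```

View pics/scene0.png

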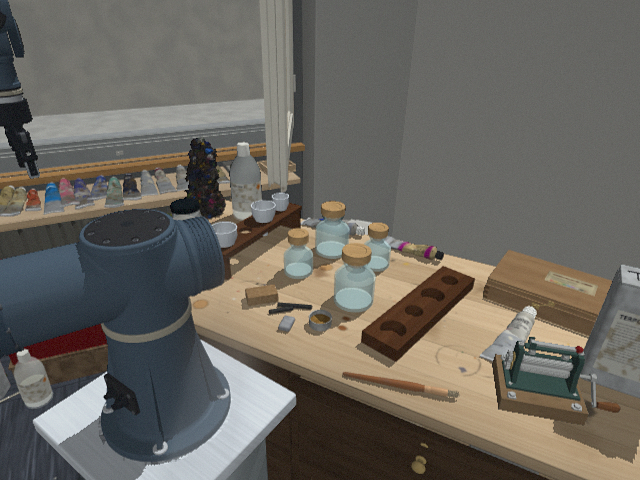

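View pics/side0.png

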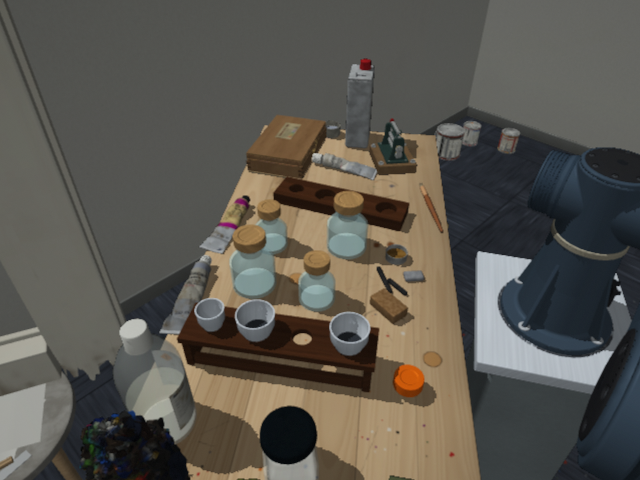

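Side view shows two large jars with lids at (348,205) and (250,240), and two small jars with lids at (317,262) and (269,210). The funnels are large at (350,330), large at (255,318) and small at (210,313); the second hole, at (302,340), is empty. An orange look-alike lid lies at (409,380) and must be left alone. The rack is at about (340,200). I'll rectify the picture to the known heights to measure.

```bash
cat > h.py <<'E'
from station import sense, eyes, workorder, manip
import cv2,numpy as np
def P(p):
    R=cv2.Rodrigues(np.array(p["rvec"],float))[0];t=np.array(p["tvec"],float)
    K=np.array([[p["fx"],0,p["cx"]],[0,p["fy"],p["cy"]],[0,0,1]]);return K@np.c_[R,t]
def rect(img,p,z,x0,x1,y0,y1,s=1000.):
    """rows: x from x1 down; cols: y from y1 (left) to y0"""
    M=P(p);H=np.c_[M[:,0],M[:,1],M[:,2]*z+M[:,3]]
    A=np.array([[0,-1/s,x1],[-1/s,0,y1],[0,0,1]])
    return cv2.warpPerspective(img,np.linalg.inv(H@A),(int((y1-y0)*s),int((x1-x0)*s)))
def pix(uv,p,z):
    M=P(p);H=np.c_[M[:,0],M[:,1],M[:,2]*z+M[:,3]];q=np.linalg.inv(H)@np.array([*uv,1.]);return q[:2]/q[2]
def circ(r,rad,x1,y1,near,s=1000.,win=0.03,lo=.94,hi=1.06):
    """best circle near (x,y) by mean gradient along the radius"""
    g=cv2.GaussianBlur(cv2.cvtColor(r,cv2.COLOR_RGB2GRAY),(0,0),1.2).astype(np.float32)
    gx=cv2.Sobel(g,cv2.CV_32F,1,0);gy=cv2.Sobel(g,cv2.CV_32F,0,1)
    a=np.linspace(0,2*np.pi,120,endpoint=False);best=[]
    n=int(win*s);cx,cy=np.meshgrid(np.arange(-n,n+1),np.arange(-n,n+1))
    cx=cx+(y1-near[1])*s;cy=cy+(x1-near[0])*s
    for k in np.arange(lo,hi,.01):
        acc=0
        for t in a:
            c,d=np.cos(t),np.sin(t);mx=(cx+rad*s*k*c).astype(np.float32);my=(cy+rad*s*k*d).astype(np.float32)
            v=cv2.remap(gx,mx,my,1)*c+cv2.remap(gy,mx,my,1)*d
            acc=acc+np.clip(np.abs(v),0,150)
        i=np.unravel_index(acc.argmax(),acc.shape);best.append((acc[i]/120,x1-cy[i]/s,y1-cx[i]/s,k*rad))
    return max(best)
E
python3 - <<'E'
from h import *
p=eyes.camera_params("side");im=cv2.imread("pics/side0.png")[:,:,::-1].copy()
for n,uv,z,r in [("lidL_a",(348,199),.134,.032),("lidL_b",(250,234),.134,.032),("lidS_a",(317,257),.110,.0255),("lidS_b",(269,206),.110,.0255),
 ("FL_a",(350,320),.105,.032),("FL_b",(255,308),.105,.032),("FS",(210,306),.1,.0235),("hole",(302,340),.075,.02),("w",(380,208),.03,.026),("w",(320,196),.03,.026),("w",(350,202),.03,.019),("w",(295,190),.03,.019)]:
    q=pix(uv,p,z);R=rect(im,p,z,q[0]-.1,q[0]+.1,q[1]-.1,q[1]+.1)
    print(n,q.round(3),np.round(circ(R,r,q[0]+.1,q[1]+.1,q,win=.015),4))
for n,uv,z in [("orange",(409,378),.02),("rackc",[273,191],.03),("rackc",[405,223],.03),("rackc",[283,181],.03),("rackc",[408,206],.03),("standc",(180,340),.075),("standc",(190,308),.075),("standc",(377,365),.075),("standc",(379,333),.075)]: print(n,pix(uv,p,z).round(3))
E
```

```text
lidL_a [ 0.448 -0.096] [ 8.96989e+01  4.47900e-01 -9.66000e-02  3.17000e-02]
lidL_b [0.608 0.07 ] [5.26359e+01 6.10400e-01 7.01000e-02 3.20000e-02]
lidS_a [0.472 0.076] [5.20119e+01 4.71800e-01 8.05000e-02 2.52000e-02]
lidS_b [ 0.616 -0.06 ] [ 5.40005e+01  6.17600e-01 -6.15000e-02  2.52000e-02]
FL_a [0.379 0.212] [1.119578e+02 3.761000e-01 2.237000e-01 3.230000e-02]
FL_b [0.543 0.226] [1.115281e+02 5.382000e-01 2.358000e-01 3.200000e-02]
FS [0.622 0.237] [9.73205e+01 6.22500e-01 2.43700e-01 2.49000e-02]
hole [0.453 0.249] [6.70602e+01 4.56000e-01 2.41300e-01 1.88000e-02]
w [ 0.39  -0.226] [17.2074  0.3773 -0.2308  0.0257]
w [ 0.546 -0.239] [ 3.05355e+01  5.36100e-01 -2.49600e-01  2.63000e-02]
w [ 0.467 -0.232] [ 3.53583e+01  4.56000e-01 -2.47100e-01  2.01000e-02]
w [ 0.615 -0.249] [ 2.09109e+01  6.16200e-01 -2.59600e-01  1.88000e-02]
orange [0.267 0.24 ]
rackc [ 0.669 -0.23 ]
rackc [ 0.323 -0.181]
rackc [ 0.658 -0.282]
rackc [ 0.324 -0.252]
standc [0.652 0.3  ]
standc [0.668 0.23 ]
standc [0.322 0.268]
standc [0.329 0.202]
```

```bash
python3 - <<'E'
from h import *
p=eyes.camera_params("side");q=eyes.camera_params("scene");im=cv2.imread("pics/side0.png")[:,:,::-1].copy()
def tri(a,b):
    X=cv2.triangulatePoints(P(p),P(q),np.array(a,float).reshape(2,1),np.array(b,float).reshape(2,1));return (X[:3]/X[3]).ravel().round(3)
print("cap",tri((133,327),(243,146)),"black",tri((288,425),(185,203)),"beads",tri((125,415),(203,142)))
for n,uv,z,r in [("FL_a",(350,320),.113,.032),("FL_b",(255,308),.113,.032),("FS",(210,306),.1105,.0235)]:
    c=pix(uv,p,z);R=rect(im,p,z,c[0]-.1,c[0]+.1,c[1]-.1,c[1]+.1)
    print(n,np.round(circ(R,r,c[0]+.1,c[1]+.1,c,win=.02),4))
print(sense()["force"],manip.tips_ahead)
E
python3 -m inch '[{"dz":-1,"wz":-6.5},{"wz":-6.4},{}]' 1
```

```text
cap [0.636 0.404 0.226] black [0.419 0.426 0.115] beads [0.581 0.517 0.227]
FL_a [1.12168e+02 3.75100e-01 2.30600e-01 3.20000e-02]
FL_b [1.114502e+02 5.350000e-01 2.426000e-01 3.170000e-02]
FS [9.87683e+01 6.17000e-01 2.52300e-01 2.49000e-02]
[ 0.74971026 -0.72805514 -0.36874316] 0.0726invalid input at $[0]: expected keys dx, dy, dz, wx, wy, wz
```

```bash
python3 -m inch '[{"dx":0,"dy":0,"dz":-1,"wx":0,"wy":0,"wz":-6.5},{"dx":-3,"dy":-1,"dz":-2,"wx":0,"wy":0,"wz":-6.4},{"dx":-5,"dy":-3,"dz":0,"wx":0,"wy":0,"wz":0},{"dx":-5,"dy":-3,"dz":0,"wx":0,"wy":0,"wz":0},{"dx":-5,"dy":-3,"dz":0,"wx":0,"wy":0,"wz":0},{"dx":-5,"dy":-3,"dz":0,"wx":0,"wy":0,"wz":0},{"dx":-5,"dy":-3,"dz":0,"wx":0,"wy":0,"wz":0},{"dx":0,"dy":-6,"dz":0,"wx":0,"wy":0,"wz":0},{"dx":0,"dy":-6,"dz":0,"wx":0,"wy":0,"wz":0},{"dx":0,"dy":-6,"dz":0,"wx":0,"wy":0,"wz":0}]' 1
python3 -m inch '[{"dx":0,"dy":-5,"dz":0,"wx":0,"wy":0,"wz":0},{"dx":0,"dy":-5,"dz":0,"wx":0,"wy":0,"wz":0},{"dx":0,"dy":-5,"dz":0,"wx":0,"wy":0,"wz":0},{"dx":0,"dy":-5,"dz":0,"wx":0,"wy":0,"wz":0},{"dx":0,"dy":-3,"dz":0,"wx":0,"wy":0,"wz":0},{"dx":0,"dy":0,"dz":0,"wx":0,"wy":0,"wz":0},{"dx":0,"dy":0,"dz":0,"wx":0,"wy":0,"wz":0}]'
python3 - <<'E'
from h import *
s=sense();print(s["t"],s["tcp_pos"].round(4) if hasattr(s["tcp_pos"],"round") else s["tcp_pos"],s["tool_rot"],s["q"],s["finger_gap"])
p=eyes.camera_params("wrist");im=eyes.snapshot("wrist");cv2.imwrite("pics/w1.png",im[:,:,::-1]);np.save("pics/w1.npy",P(p))
for n,c,z,r in [("LA",(.448,-.0966),.134,.032),("LB",(.6104,.0701),.134,.032),("SA",(.4718,.0805),.11,.0255),("SB",(.6176,-.0615),.11,.0255),("l1",(.376,-.241),.03,.026),("l2",(.536,-.2535),.03,.026)]:
    c=np.array(c);R=rect(im,p,z,c[0]-.1,c[0]+.1,c[1]-.1,c[1]+.1)
    u=P(p)@np.array([*c,z,1]);print(n,(u[:2]/u[2]).round(),np.round(circ(R,r,c[0]+.1,c[1]+.1,c,win=.015),4))
E
```

```text
t: 1.4
tcp_pos: [0.4179, 0.2642, 0.3336]
tool_rot: [-0.0, 1.0, -0.0, -0.0]
force: [1.7, 0.5, -0.2]
finger_gap: 1.003
gripper_force: 0.0
t: 2.28
tcp_pos: [0.418, 0.0365, 0.3338]
tool_rot: [-0.0, 1.0, 0.0, -0.0]
force: [0.9, -0.2, 0.2]
finger_gap: 0.995
gripper_force: 0.0
2.275 [0.418  0.0365 0.3338] [-4.04719991e-07  9.99999929e-01  3.06869680e-04 -2.16776050e-04] [-1.80921222e-01  2.05108146e-01  1.87979381e+00  6.03573198e-04
  1.05722768e+00 -1.75201503e+00] 0.995115948370837
LA [163. 264.] [ 8.84544e+01  4.47000e-01 -9.76000e-02  3.20000e-02]
LB [350. 412.] [6.33278e+01 6.09400e-01 7.01000e-02 3.10000e-02]
SA [363. 278.] [8.37441e+01 4.71800e-01 8.05000e-02 2.50000e-02]
SB [227. 400.] [ 8.93317e+01  6.16600e-01 -6.05000e-02  2.47000e-02]
l1 [ 61. 167.] [ 3.00327e+01  3.76000e-01 -2.30000e-01  2.63000e-02]
l2 [ 82. 298.] [ 3.14266e+01  5.47000e-01 -2.68500e-01  2.55000e-02]
```

View pics/w1.png

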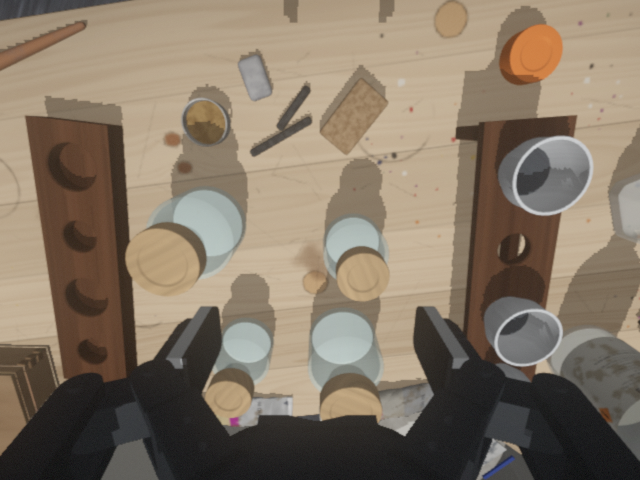

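The wrist view agrees: lids at (166,258), (351,405), (363,274) and (230,394). The orange disc at (533,55) and the flat wooden disc at (451,18) are look-alikes to leave alone. The wells need a better measurement.

```bash
python3 - <<'E'
from h import *
im=cv2.imread("pics/w1.png");sd=cv2.imread("pics/side0.png");p=eyes.camera_params("wrist")
x1,y1=.70,-.15
a=rect(im,p,.03,.3,x1,-.32,y1,1400.);b=rect(sd,eyes.camera_params("side"),.03,.3,x1,-.32,y1,1400.)
for im_ in(a,b):
  for i in range(0,400,50): cv2.line(im_,(0,int(i*1.4)),(4,int(i*1.4)),(255,255,255),1)
  # candidate model overlay
  for (x,y),r in zip([(.376,-.241),(.456,-.247),(.536,-.2535),(.616,-.26)],[26,19,26,19]): cv2.circle(im_,(int((y1-y)*1400),int((x1-x)*1400)),int(r*1.4),(0,255,0),1)
cv2.imwrite("pics/rack.png",np.hstack([a,b])[:599])
E
```

```text
(no output)
```

View pics/rack.png

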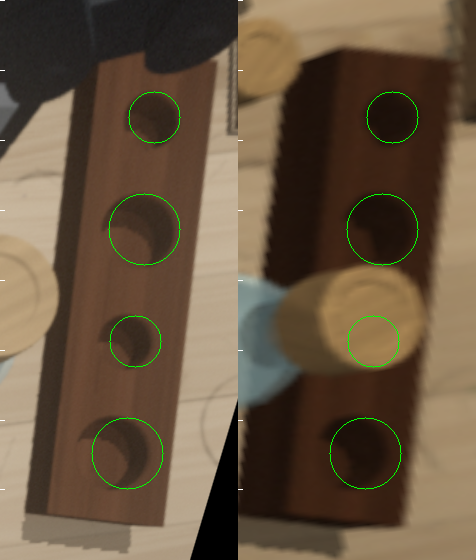

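Overlay shows the rack is yawed about -6.4°. Refined wells: l1 (.377,-.231), s1 (.4565,-.240), l2 (.536,-.249) and s2 (.6155,-.258). Next is the first lid, at (.4475,-.097).

```bash
python3 -m inch '[{"dx":-1,"dy":-4.5,"dz":0,"wx":0,"wy":0,"wz":0},{"dx":-1,"dy":-4.5,"dz":0,"wx":0,"wy":0,"wz":0},{"dx":-0.95,"dy":-4.35,"dz":0,"wx":0,"wy":0,"wz":0},{"dx":0,"dy":0,"dz":4,"wx":0,"wy":0,"wz":0},{"dx":0,"dy":0,"dz":4,"wx":0,"wy":0,"wz":0},{"dx":0,"dy":0,"dz":0,"wx":0,"wy":0,"wz":0},{"dx":0,"dy":0,"dz":0,"wx":0,"wy":0,"wz":0}]' 1 40
python3 - <<'E'
from h import *
p=eyes.camera_params("wrist");im=eyes.snapshot("wrist");cv2.imwrite("pics/w2.png",im[:,:,::-1]);print(sense()["tcp_pos"])
c=np.array((.4475,-.097));R=rect(im,p,.134,c[0]-.06,c[0]+.06,c[1]-.06,c[1]+.06)
print(np.round(circ(R,.032,c[0]+.06,c[1]+.06,c,win=.01),4))
E
```

```text
t: 3.2
tcp_pos: [0.4485, -0.0969, 0.2548]
tool_rot: [-0.001, 1.0, -0.0, 0.001]
force: [-0.5, -0.0, 1.1]
finger_gap: 0.999
gripper_force: 0.0
[ 0.44877753 -0.09713832  0.25523743]
[ 7.10355e+01  4.44500e-01 -9.70000e-02  3.26000e-02]
```

View pics/w2.png

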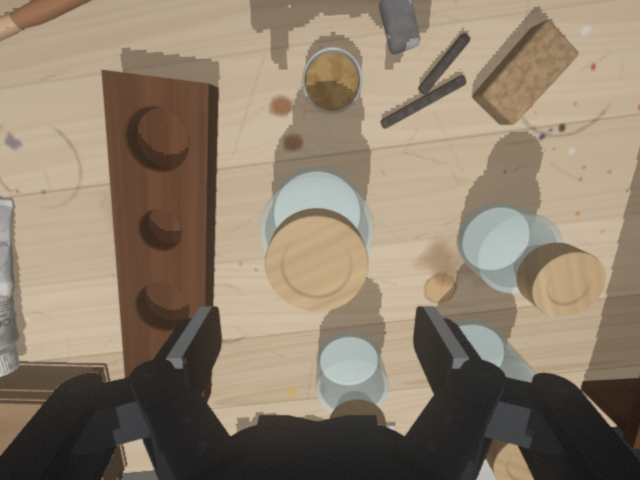

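Lid at (317,258) is centred between the fingers (tips at 207 and 428). Descend and close.

```bash
python3 -m inch '[{"dx":0,"dy":0,"dz":3,"wx":0,"wy":0,"wz":0},{"dx":0,"dy":0,"dz":2,"wx":0,"wy":0,"wz":0},{"dx":0,"dy":0,"dz":1.8,"wx":0,"wy":0,"wz":0},{"dx":0,"dy":0,"dz":0,"wx":0,"wy":0,"wz":0}]' 1 40
python3 -m inch '[{"dx":0,"dy":0,"dz":0,"wx":0,"wy":0,"wz":0},{"dx":0,"dy":0,"dz":0,"wx":0,"wy":0,"wz":0},{"dx":0,"dy":0,"dz":0,"wx":0,"wy":0,"wz":0},{"dx":0,"dy":0,"dz":0,"wx":0,"wy":0,"wz":0},{"dx":0,"dy":0,"dz":0,"wx":0,"wy":0,"wz":0},{"dx":0,"dy":0,"dz":0,"wx":0,"wy":0,"wz":0}]' 0.5 40
python3 -m inch '[{"dx":0,"dy":0,"dz":-1,"wx":0,"wy":0,"wz":0},{"dx":0,"dy":0,"dz":-2,"wx":0,"wy":0,"wz":0},{"dx":0,"dy":0,"dz":-4,"wx":0,"wy":0,"wz":0},{"dx":0,"dy":0,"dz":0,"wx":0,"wy":0,"wz":0}]'
python3 - <<'E'
from h import *
a=eyes.snapshot("scene")[150:370,200:480];b=eyes.snapshot("side")[100:320,220:500]
cv2.imwrite("pics/g1.png",cv2.resize(np.hstack([a,b]),(800,314))[:,:,::-1])
E
```

```text
t: 3.75
tcp_pos: [0.4482, -0.0973, 0.1864]
tool_rot: [-0.0, 1.0, -0.0, 0.0]
force: [0.3, 0.4, 0.6]
finger_gap: 1.0
gripper_force: 0.0
t: 4.5
tcp_pos: [0.4486, -0.0978, 0.1876]
tool_rot: [-0.0, 1.0, -0.001, 0.002]
force: [-1.3, 0.3, 4.9]
finger_gap: 0.729
gripper_force: 42.2
t: 5.0
tcp_pos: [0.4493, -0.0981, 0.2592]
tool_rot: [-0.0, 1.0, -0.002, 0.004]
force: [-0.3, 0.6, -1.5]
finger_gap: 0.729
gripper_force: 44.1
```

View pics/g1.png

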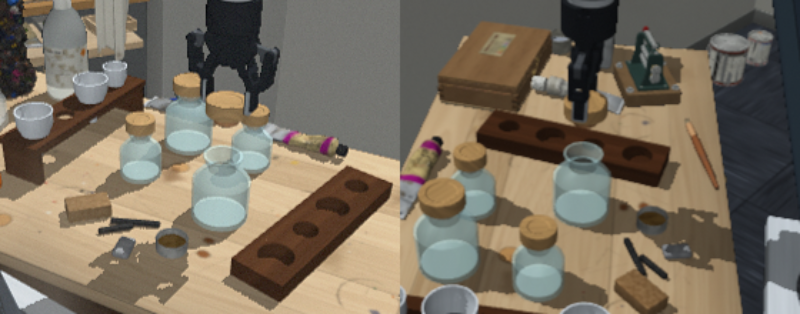

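Lid is held level and the jar is still upright. Carry it to well l1.

```bash
python3 -m inch '[{"dx":1.8,"dy":-3.4,"dz":0,"wx":0,"wy":0,"wz":0},{"dx":1.8,"dy":-3.4,"dz":0,"wx":0,"wy":0,"wz":0},{"dx":1.8,"dy":-3.4,"dz":0,"wx":0,"wy":0,"wz":0},{"dx":1.7,"dy":-3.2,"dz":2,"wx":0,"wy":0,"wz":0},{"dx":0,"dy":0,"dz":4,"wx":0,"wy":0,"wz":0},{"dx":0,"dy":0,"dz":4,"wx":0,"wy":0,"wz":0},{"dx":0,"dy":0,"dz":2,"wx":0,"wy":0,"wz":0},{"dx":0,"dy":0,"dz":0,"wx":0,"wy":0,"wz":0},{"dx":0,"dy":0,"dz":0,"wx":0,"wy":0,"wz":0}]'
```

```text
t: 6.22
tcp_pos: [0.3768, -0.2314, 0.136]
tool_rot: [-0.0, 1.0, 0.0, -0.0]
force: [0.3, -0.1, -1.9]
finger_gap: 0.727
gripper_force: 44.2
```

```bash
python3 -m inch '[{"dx":-0.1,"dy":0,"dz":1,"wx":0,"wy":0,"wz":0},{"dx":0,"dy":0,"dz":1,"wx":0,"wy":0,"wz":0},{"dx":0,"dy":0,"dz":0.5,"wx":0,"wy":0,"wz":0},{"dx":0,"dy":0,"dz":0.4,"wx":0,"wy":0,"wz":0},{"dx":0,"dy":0,"dz":0,"wx":0,"wy":0,"wz":0}]'
python3 -m inch '[{"dx":0,"dy":0,"dz":0.1,"wx":0,"wy":0,"wz":0},{"dx":0,"dy":0,"dz":0,"wx":0,"wy":0,"wz":0}]'
python3 -m inch '[{"dx":0,"dy":0,"dz":0,"wx":0,"wy":0,"wz":0},{"dx":0,"dy":0,"dz":0,"wx":0,"wy":0,"wz":0},{"dx":0,"dy":0,"dz":0,"wx":0,"wy":0,"wz":0}]' 1
python3 -m inch '[{"dx":0,"dy":0,"dz":-2,"wx":0,"wy":0,"wz":0},{"dx":0,"dy":0,"dz":-5,"wx":0,"wy":0,"wz":0},{"dx":0,"dy":0,"dz":-5,"wx":0,"wy":0,"wz":0},{"dx":0,"dy":0,"dz":-5,"wx":0,"wy":0,"wz":0},{"dx":0,"dy":0,"dz":0,"wx":0,"wy":0,"wz":0},{"dx":0,"dy":0,"dz":0,"wx":0,"wy":0,"wz":0}]'
cat > look.py <<'E'
from h import *
import sys
def find(cam,items,name,win=.03):
    p=eyes.camera_params(cam);im=eyes.snapshot(cam);cv2.imwrite(f"pics/{name}.png",im[:,:,::-1])
    for n,c,z,r in items:
        c=np.array(c);d=r+win+.01;R=rect(im,p,z,c[0]-d,c[0]+d,c[1]-d,c[1]+d)
        print(cam,n,np.round(circ(R,r,c[0]+d,c[1]+d,c,win=win),4))
E
python3 - <<'E'
from look import *
print(sense()["tcp_pos"])
find("wrist",[("l1lid",(.377,-.231),.052,.032)],"w3",.015)
find("side",[("l1lid",(.377,-.231),.052,.032),("LA_mouth",(.4475,-.097),.112,.031),("LB",(.6104,.0701),.134,.032),("SA",(.4718,.0805),.11,.0255),("SB",(.6176,-.0615),.11,.0255)],"s3",.015)
E
```

```text
t: 6.85
tcp_pos: [0.3777, -0.2314, 0.1066]
tool_rot: [-0.0, 1.0, 0.0, -0.0]
force: [0.2, 0.7, -2.0]
finger_gap: 0.734
gripper_force: 44.2
t: 7.1
tcp_pos: [0.3778, -0.2315, 0.106]
tool_rot: [-0.0, 1.0, -0.0, 0.0]
force: [-0.5, 0.4, 0.1]
finger_gap: 0.727
gripper_force: 44.2
t: 7.48
tcp_pos: [0.3778, -0.2315, 0.106]
tool_rot: [-0.0, 1.0, -0.0, 0.0]
force: [0.0, 0.1, 0.1]
finger_gap: 1.0
gripper_force: 0.0
t: 8.22
tcp_pos: [0.3773, -0.2309, 0.2755]
tool_rot: [-0.0, 1.0, 0.0, -0.0]
force: [-0.5, 0.3, -0.1]
finger_gap: 1.0
gripper_force: 0.0
[ 0.37730644 -0.23092883  0.27554946]
wrist l1lid [ 1.480583e+02  3.760000e-01 -2.310000e-01  3.170000e-02]
side l1lid [ 5.94077e+01  3.77000e-01 -2.31000e-01  3.20000e-02]
side LA_mouth [ 9.40693e+01  4.47500e-01 -9.70000e-02  3.10000e-02]
side LB [5.55761e+01 6.10400e-01 7.01000e-02 3.23000e-02]
side SA [5.39962e+01 4.71800e-01 8.05000e-02 2.52000e-02]
side SB [ 5.68459e+01  6.17600e-01 -6.15000e-02  2.52000e-02]
```

View pics/s3.png

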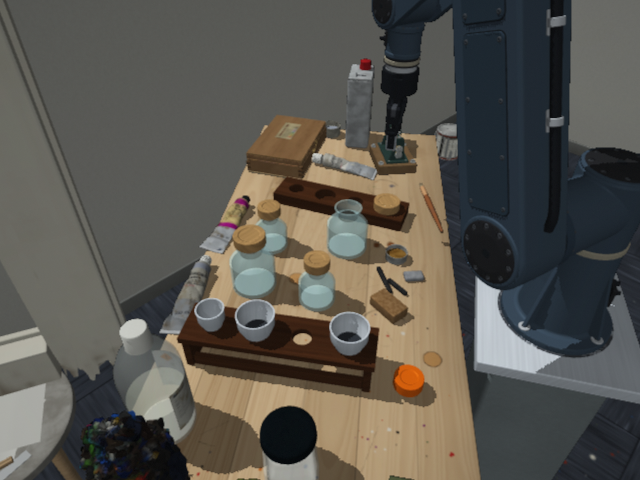

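Lid sits in well l1 at (387,203) in the side view, and nothing else has moved. Next is large lid B at (.6095,.070).

```bash
python3 -m inch '[{"dx":-3,"dy":4,"dz":-1,"wx":0,"wy":0,"wz":0},{"dx":-3.4,"dy":4.4,"dz":0,"wx":0,"wy":0,"wz":0},{"dx":-3.4,"dy":4.4,"dz":0,"wx":0,"wy":0,"wz":0},{"dx":-3.4,"dy":4.4,"dz":0,"wx":0,"wy":0,"wz":0},{"dx":-3.4,"dy":4.4,"dz":0,"wx":0,"wy":0,"wz":0},{"dx":-3.4,"dy":4.4,"dz":0,"wx":0,"wy":0,"wz":0},{"dx":-3.2,"dy":4.1,"dz":2,"wx":0,"wy":0,"wz":0},{"dx":0,"dy":0,"dz":2,"wx":0,"wy":0,"wz":0},{"dx":0,"dy":0,"dz":0,"wx":0,"wy":0,"wz":0},{"dx":0,"dy":0,"dz":0,"wx":0,"wy":0,"wz":0}]' 1
cat > chk.py <<'E'
from look import *
print(np.round(sense()["tcp_pos"],4),sense()["t"])
def chk(name,**k):
    d=dict(LA=((.4475,-.097),.134,.032),LB=((.6104,.0701),.134,.032),SA=((.4718,.0805),.11,.0255),SB=((.6176,-.0615),.11,.0255))
    d.update(k);find("side",[(n,*v) for n,v in d.items() if v],name,.02)
E
python3 - <<'E'
from chk import *
chk("s4",LA=((.4475,-.097),.112,.031))
find("wrist",[("LB",(.6095,.07),.134,.032)],"w4",.015)
E
```

```text
t: 9.57
tcp_pos: [0.6093, 0.0692, 0.2452]
tool_rot: [0.0, 1.0, 0.0, -0.001]
force: [0.3, 0.0, 0.4]
finger_gap: 0.997
gripper_force: 0.0
[0.6093 0.0692 0.2452] 9.575
side LA [ 9.67154e+01  4.47500e-01 -9.70000e-02  3.10000e-02]
side LB [5.83158e+01 6.01400e-01 9.01000e-02 3.23000e-02]
side SA [7.51612e+01 4.66800e-01 1.00500e-01 2.55000e-02]
side SB [ 6.03262e+01  6.21600e-01 -6.15000e-02  2.70000e-02]
wrist LB [8.38711e+01 6.10500e-01 7.10000e-02 3.14000e-02]
```

Wrist view confirms lid B, since the arm blocks the side view. Descend, grip and lift.

```bash
python3 -m inch '[{"dx":-0.1,"dy":0.1,"dz":2,"wx":0,"wy":0,"wz":0},{"dx":0,"dy":0,"dz":2,"wx":0,"wy":0,"wz":0},{"dx":0,"dy":0,"dz":1.8,"wx":0,"wy":0,"wz":0},{"dx":0,"dy":0,"dz":0,"wx":0,"wy":0,"wz":0},{"dx":0,"dy":0,"dz":0,"wx":0,"wy":0,"wz":0}]' 1 40
python3 -m inch '[{"dx":0,"dy":0,"dz":0,"wx":0,"wy":0,"wz":0},{"dx":0,"dy":0,"dz":0,"wx":0,"wy":0,"wz":0},{"dx":0,"dy":0,"dz":0,"wx":0,"wy":0,"wz":0},{"dx":0,"dy":0,"dz":0,"wx":0,"wy":0,"wz":0},{"dx":0,"dy":0,"dz":0,"wx":0,"wy":0,"wz":0}]' 0.5 40
python3 -m inch '[{"dx":0,"dy":0,"dz":-1,"wx":0,"wy":0,"wz":0},{"dx":0,"dy":0,"dz":-2,"wx":0,"wy":0,"wz":0},{"dx":0,"dy":0,"dz":-4,"wx":0,"wy":0,"wz":0},{"dx":0,"dy":0,"dz":0,"wx":0,"wy":0,"wz":0}]'
```

```text
t: 10.3
tcp_pos: [0.6111, 0.0704, 0.1886]
tool_rot: [-0.0, 1.0, -0.0, 0.001]
force: [0.1, 0.8, -0.4]
finger_gap: 1.0
gripper_force: 0.0
t: 10.92
tcp_pos: [0.6114, 0.0707, 0.1893]
tool_rot: [-0.0, 1.0, -0.0, 0.001]
force: [0.3, 0.0, 5.1]
finger_gap: 0.727
gripper_force: 43.1
t: 11.42
tcp_pos: [0.6124, 0.0706, 0.2613]
tool_rot: [-0.0, 1.0, -0.0, 0.004]
force: [-0.2, 0.2, -0.5]
finger_gap: 0.73
gripper_force: 43.9
```

```bash
python3 -m inch '[{"dx":1.25,"dy":-5.3,"dz":0,"wx":0,"wy":0,"wz":0},{"dx":1.25,"dy":-5.4,"dz":0,"wx":0,"wy":0,"wz":0},{"dx":1.25,"dy":-5.3,"dz":0,"wx":0,"wy":0,"wz":0},{"dx":1.25,"dy":-5.4,"dz":0,"wx":0,"wy":0,"wz":0},{"dx":1.25,"dy":-5.3,"dz":0,"wx":0,"wy":0,"wz":0},{"dx":1.25,"dy":-5.3,"dz":2.4,"wx":0,"wy":0,"wz":0},{"dx":0,"dy":0,"dz":5,"wx":0,"wy":0,"wz":0},{"dx":0,"dy":0,"dz":5,"wx":0,"wy":0,"wz":0},{"dx":0,"dy":0,"dz":0,"wx":0,"wy":0,"wz":0},{"dx":0,"dy":0,"dz":0,"wx":0,"wy":0,"wz":0}]'
```

```text
t: 12.68
tcp_pos: [0.5363, -0.2495, 0.1347]
tool_rot: [-0.0, 1.0, -0.0, 0.0]
force: [-0.0, 0.3, -1.2]
finger_gap: 0.731
gripper_force: 44.5
```

```bash
python3 -m inch '[{"dx":-0.1,"dy":0.05,"dz":1,"wx":0,"wy":0,"wz":0},{"dx":0,"dy":0,"dz":1,"wx":0,"wy":0,"wz":0},{"dx":0,"dy":0,"dz":0.4,"wx":0,"wy":0,"wz":0},{"dx":0,"dy":0,"dz":0.2,"wx":0,"wy":0,"wz":0},{"dx":0,"dy":0,"dz":0.2,"wx":0,"wy":0,"wz":0},{"dx":0,"dy":0,"dz":0,"wx":0,"wy":0,"wz":0}]'
python3 -m inch '[{"dx":0,"dy":0,"dz":0,"wx":0,"wy":0,"wz":0},{"dx":0,"dy":0,"dz":0,"wx":0,"wy":0,"wz":0},{"dx":0,"dy":0,"dz":0,"wx":0,"wy":0,"wz":0}]' 1
python3 -m inch '[{"dx":0,"dy":0,"dz":-2,"wx":0,"wy":0,"wz":0},{"dx":0,"dy":0,"dz":-5,"wx":0,"wy":0,"wz":0},{"dx":0,"dy":0,"dz":-6,"wx":0,"wy":0,"wz":0},{"dx":0,"dy":0,"dz":0,"wx":0,"wy":0,"wz":0},{"dx":0,"dy":0,"dz":0,"wx":0,"wy":0,"wz":0}]'
python3 - <<'E'
from chk import *
chk("s5",LA=((.4475,-.097),.112,.031),LB=((.6104,.0701),.112,.031),l2=((.536,-.249),.052,.032),l1=((.377,-.231),.052,.032))
find("wrist",[("l2",(.536,-.249),.052,.032)],"w5",.015)
E
```

```text
t: 13.42
tcp_pos: [0.5368, -0.2488, 0.1074]
tool_rot: [-0.0, 1.0, -0.0, 0.0]
force: [-2.3, 1.6, 7.8]
finger_gap: 0.727
gripper_force: 45.4
t: 13.8
tcp_pos: [0.5368, -0.2489, 0.1058]
tool_rot: [-0.0, 1.0, 0.0, -0.0]
force: [-0.2, 0.8, -0.2]
finger_gap: 1.001
gripper_force: 0.0
t: 14.42
tcp_pos: [0.5364, -0.2486, 0.2357]
tool_rot: [-0.0, 1.0, 0.0, -0.0]
force: [-0.8, 0.7, -0.1]
finger_gap: 1.0
gripper_force: 0.0
[ 0.5364 -0.2486  0.2357] 14.425
side LA [ 9.78413e+01  4.47500e-01 -9.80000e-02  3.10000e-02]
side LB [4.14696e+01 6.08400e-01 7.11000e-02 2.91000e-02]
side SA [3.95416e+01 4.70800e-01 1.00500e-01 2.70000e-02]
side SB [ 5.74544e+01  6.17600e-01 -6.15000e-02  2.52000e-02]
side l2 [ 6.19595e+01  5.37000e-01 -2.48000e-01  3.20000e-02]
side l1 [ 4.52442e+01  3.76000e-01 -2.30000e-01  3.23000e-02]
wrist l2 [ 1.489923e+02  5.360000e-01 -2.490000e-01  3.170000e-02]
```

```bash
python3 -c "
import cv2;i=cv2.imread('pics/s5.png');cv2.imwrite('pics/c5.png',cv2.resize(i[150:400,160:460],(600,500)))"
```

```text
(no output)
```

View pics/c5.png

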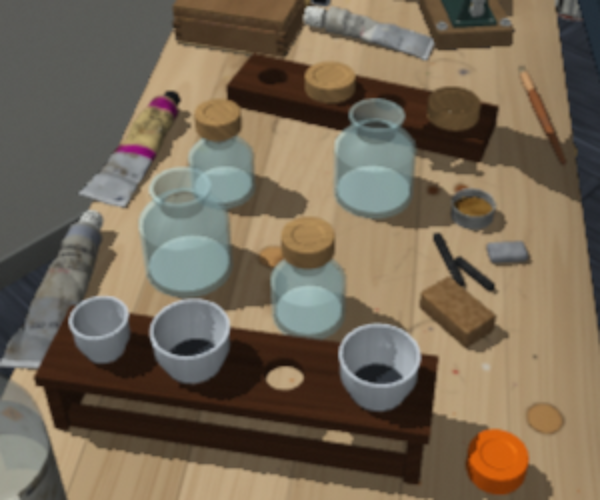

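Small jar A has been knocked about 20 mm towards the stand: its lid is now at (314,266) in side pixels, and it is upright with the lid on. It keeps its lid, so I use small jar B.

```bash
python3 -m inch '[{"dx":-2,"dy":4.7,"dz":-1,"wx":0,"wy":0,"wz":0},{"dx":-2,"dy":4.7,"dz":0,"wx":0,"wy":0,"wz":0},{"dx":-2,"dy":4.7,"dz":0,"wx":0,"wy":0,"wz":0},{"dx":-2,"dy":4.65,"dz":1.5,"wx":0,"wy":0,"wz":0},{"dx":0,"dy":0,"dz":1.5,"wx":0,"wy":0,"wz":0},{"dx":0,"dy":0,"dz":0,"wx":0,"wy":0,"wz":0},{"dx":0,"dy":0,"dz":0,"wx":0,"wy":0,"wz":0}]' 1
python3 - <<'E'
from chk import *
find("wrist",[("SB",(.617,-.061),.11,.0255)],"w6",.015)
E
```

```text
t: 15.4
tcp_pos: [0.6163, -0.0626, 0.2153]
tool_rot: [0.001, 1.0, 0.0, -0.001]
force: [0.3, 0.0, 0.7]
finger_gap: 1.004
gripper_force: 0.0
[ 0.6163 -0.0626  0.2153] 15.4
wrist SB [ 6.75266e+01  6.10000e-01 -6.10000e-02  2.40000e-02]
```

```bash
python3 -m inch '[{"dx":0,"dy":0.15,"dz":2,"wx":0,"wy":0,"wz":0},{"dx":0,"dy":0,"dz":2,"wx":0,"wy":0,"wz":0},{"dx":0,"dy":0,"dz":1,"wx":0,"wy":0,"wz":0},{"dx":0,"dy":0,"dz":0,"wx":0,"wy":0,"wz":0},{"dx":0,"dy":0,"dz":0,"wx":0,"wy":0,"wz":0}]' 1 40
python3 -m inch '[{"dx":0,"dy":0,"dz":0,"wx":0,"wy":0,"wz":0},{"dx":0,"dy":0,"dz":0,"wx":0,"wy":0,"wz":0},{"dx":0,"dy":0,"dz":0,"wx":0,"wy":0,"wz":0},{"dx":0,"dy":0,"dz":0,"wx":0,"wy":0,"wz":0},{"dx":0,"dy":0,"dz":0,"wx":0,"wy":0,"wz":0},{"dx":0,"dy":0,"dz":0,"wx":0,"wy":0,"wz":0}]' 0.35 40
python3 -m inch '[{"dx":0,"dy":0,"dz":-1,"wx":0,"wy":0,"wz":0},{"dx":0,"dy":0,"dz":-2,"wx":0,"wy":0,"wz":0},{"dx":0,"dy":0,"dz":-4,"wx":0,"wy":0,"wz":0},{"dx":0,"dy":0,"dz":0,"wx":0,"wy":0,"wz":0}]'
```

```text
t: 16.08
tcp_pos: [0.6172, -0.0603, 0.1668]
tool_rot: [0.0, 1.0, -0.0, 0.001]
force: [0.9, -0.9, -0.6]
finger_gap: 1.001
gripper_force: 0.0
t: 16.82
tcp_pos: [0.617, -0.0599, 0.1668]
tool_rot: [-0.0, 1.0, -0.0, 0.001]
force: [-0.6, 1.1, 5.7]
finger_gap: 0.58
gripper_force: 40.8
t: 17.32
tcp_pos: [0.6186, -0.0602, 0.2393]
tool_rot: [-0.0, 1.0, -0.001, 0.004]
force: [0.4, -0.1, -0.7]
finger_gap: 0.579
gripper_force: 41.5
```

```bash
python3 -m inch '[{"dx":0.2,"dy":-5,"dz":0,"wx":0,"wy":0,"wz":0},{"dx":0,"dy":-5,"dz":0,"wx":0,"wy":0,"wz":0},{"dx":0,"dy":-5,"dz":0,"wx":0,"wy":0,"wz":0},{"dx":0,"dy":-4.7,"dz":2,"wx":0,"wy":0,"wz":0},{"dx":0,"dy":0,"dz":4,"wx":0,"wy":0,"wz":0},{"dx":0,"dy":0,"dz":4,"wx":0,"wy":0,"wz":0},{"dx":0,"dy":0,"dz":0,"wx":0,"wy":0,"wz":0},{"dx":0,"dy":0,"dz":0,"wx":0,"wy":0,"wz":0}]'
```

```text
t: 18.32
tcp_pos: [0.6152, -0.2569, 0.1365]
tool_rot: [-0.0, 1.0, -0.0, 0.0]
force: [-0.1, -0.0, -0.2]
finger_gap: 0.579
gripper_force: 41.7
```

```bash
python3 -m inch '[{"dx":0,"dy":0,"dz":1,"wx":0,"wy":0,"wz":0},{"dx":0,"dy":0,"dz":1,"wx":0,"wy":0,"wz":0},{"dx":0,"dy":0,"dz":0.4,"wx":0,"wy":0,"wz":0},{"dx":0,"dy":0,"dz":0.2,"wx":0,"wy":0,"wz":0},{"dx":0,"dy":0,"dz":0.2,"wx":0,"wy":0,"wz":0},{"dx":0,"dy":0,"dz":0,"wx":0,"wy":0,"wz":0}]'
python3 -m inch '[{"dx":0,"dy":0,"dz":0,"wx":0,"wy":0,"wz":0},{"dx":0,"dy":0,"dz":0,"wx":0,"wy":0,"wz":0},{"dx":0,"dy":0,"dz":0,"wx":0,"wy":0,"wz":0},{"dx":0,"dy":0,"dz":0,"wx":0,"wy":0,"wz":0}]' 1
python3 -m inch '[{"dx":0,"dy":0,"dz":-2,"wx":0,"wy":0,"wz":0},{"dx":0,"dy":0,"dz":-6,"wx":0,"wy":0,"wz":0},{"dx":0,"dy":0,"dz":-6,"wx":0,"wy":0,"wz":0},{"dx":0,"dy":0,"dz":-6,"wx":0,"wy":0,"wz":0},{"dx":0,"dy":0,"dz":0,"wx":0,"wy":0,"wz":0},{"dx":0,"dy":0,"dz":0,"wx":0,"wy":0,"wz":0}]'
python3 - <<'E'
from chk import *
chk("s7",LA=((.4475,-.097),.112,.031),LB=((.6104,.0701),.112,.031),l2=((.536,-.249),.052,.032),l1=((.377,-.231),.052,.032),s2=((.6155,-.258),.052,.0255),SB=((.617,-.061),.088,.0235),SA=((.475,.095),.110,.0255))
E
python3 -m inch '[{"dx":3,"dy":5,"dz":0,"wx":0,"wy":0,"wz":0},{"dx":3,"dy":5,"dz":0,"wx":0,"wy":0,"wz":0},{"dx":3,"dy":5,"dz":0,"wx":0,"wy":0,"wz":0},{"dx":3,"dy":5,"dz":0,"wx":0,"wy":0,"wz":0},{"dx":3,"dy":5,"dz":0,"wx":0,"wy":0,"wz":0},{"dx":3,"dy":5,"dz":0,"wx":0,"wy":0,"wz":0},{"dx":0,"dy":6,"dz":0,"wx":0,"wy":0,"wz":0},{"dx":0,"dy":6,"dz":0,"wx":0,"wy":0,"wz":0},{"dx":0,"dy":6,"dz":0,"wx":0,"wy":0,"wz":0},{"dx":0,"dy":0,"dz":0,"wx":0,"wy":0,"wz":0}]'
```

```text
t: 19.08
tcp_pos: [0.6148, -0.2569, 0.1089]
tool_rot: [-0.0, 1.0, -0.0, 0.0]
force: [-1.6, 0.5, 5.1]
finger_gap: 0.578
gripper_force: 42.2
t: 19.58
tcp_pos: [0.6148, -0.2568, 0.1077]
tool_rot: [-0.0, 1.0, 0.0, -0.0]
force: [-0.2, -0.6, -0.8]
finger_gap: 0.995
gripper_force: 0.0
t: 20.32
tcp_pos: [0.6144, -0.2566, 0.3091]
tool_rot: [-0.0, 1.0, -0.0, 0.0]
force: [0.1, -0.5, -1.2]
finger_gap: 1.002
gripper_force: 0.0
[ 0.6144 -0.2566  0.3091] 20.325
side LA [ 9.8065e+01  4.4750e-01 -9.7000e-02  3.1300e-02]
side LB [4.13642e+01 6.08400e-01 7.11000e-02 2.91000e-02]
side SA [4.99421e+01 4.71000e-01 1.05000e-01 2.52000e-02]
side SB [ 3.90659e+01  6.16000e-01 -6.40000e-02  2.21000e-02]
side l2 [ 6.23095e+01  5.37000e-01 -2.48000e-01  3.20000e-02]
side l1 [ 4.84799e+01  3.76000e-01 -2.30000e-01  3.26000e-02]
side s2 [ 7.25769e+01  6.15500e-01 -2.57000e-01  2.55000e-02]
t: 21.62
tcp_pos: [0.4332, 0.2265, 0.3064]
tool_rot: [-0.004, 1.0, -0.0, -0.002]
force: [0.1, -0.8, 0.1]
finger_gap: 1.003
gripper_force: 0.0
```

```bash
python3 -m inch '[{"dx":0,"dy":1,"dz":-2,"wx":0,"wy":0,"wz":0},{"dx":0,"dy":0,"dz":0,"wx":0,"wy":0,"wz":0},{"dx":0,"dy":0,"dz":0,"wx":0,"wy":0,"wz":0}]'
python3 - <<'E'
from chk import *
for z in(.113,):
  find("wrist",[("FLa",(.375,.2306),z,.032),("FLb",(.535,.2426),z,.032),("FS",(.6155,.2495),.1105,.0235),("hole",(.455,.2366),.075,.0175)],"w7",.015)
E
```

```text
t: 22.0
tcp_pos: [0.4342, 0.2319, 0.3268]
tool_rot: [0.0, 1.0, -0.001, -0.001]
force: [0.2, 0.5, -0.2]
finger_gap: 0.999
gripper_force: 0.0
[0.4342 0.2319 0.3268] 22.0
wrist FLa [1.500e+02 3.770e-01 2.356e-01 3.390e-02]
wrist FLb [1.500e+02 5.370e-01 2.476e-01 3.390e-02]
wrist FS [1.365551e+02 6.175000e-01 2.525000e-01 2.210000e-02]
wrist hole [8.77252e+01 4.52000e-01 2.41600e-01 1.64000e-02]
```

View pics/w7.png

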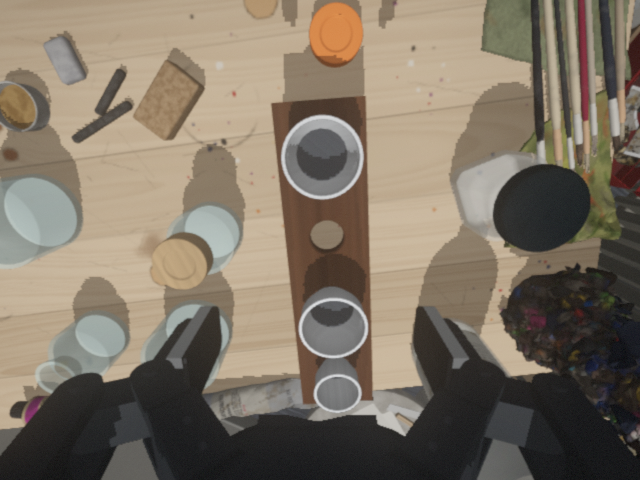

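Both large funnels ((321,156) and (333,321)) and the small one ((337,392)) show as bright rings. The scorer saturated, so I'll refit with the clip raised.

```bash
sed -i 's/np.clip(np.abs(v),0,150)/np.clip(np.abs(v),0,600)/' h.py; python3 - <<'E'
from h import *
W=cv2.imread("pics/w7.png")[:,:,::-1].copy();S=cv2.imread("pics/side0.png")[:,:,::-1].copy()
pw=eyes.camera_params("wrist");ps=eyes.camera_params("side")
for n,c,z,r in [("FLa",(.375,.234),.113,.032),("FLa",(.375,.234),.121,.032),("FLb",(.535,.246),.113,.032),("FLb",(.535,.246),.121,.032),("FS",(.6155,.2495),.1105,.0235),("FS",(.6155,.2495),.118,.0235)]:
  for k,im,p in(("w",W,pw),("s",S,ps)):
    d=.06;R=rect(im,p,z,c[0]-d,c[0]+d,c[1]-d,c[1]+d);print(n,z,k,np.round(circ(R,r,c[0]+d,c[1]+d,c,win=.015,lo=.9,hi=1.1),4))
E
```

```text
FLa 0.113 w [2.486668e+02 3.760000e-01 2.360000e-01 3.390000e-02]
FLa 0.113 s [1.318482e+02 3.760000e-01 2.330000e-01 3.420000e-02]
FLa 0.121 w [2.478147e+02 3.750000e-01 2.360000e-01 3.300000e-02]
FLa 0.121 s [1.319593e+02 3.750000e-01 2.400000e-01 3.390000e-02]
FLb 0.113 w [2.123453e+02 5.370000e-01 2.470000e-01 3.390000e-02]
FLb 0.113 s [1.239548e+02 5.370000e-01 2.450000e-01 3.420000e-02]
FLb 0.121 w [2.060959e+02 5.310000e-01 2.470000e-01 3.330000e-02]
FLb 0.121 s [1.255133e+02 5.320000e-01 2.490000e-01 3.140000e-02]
FS 0.1105 w [1.578486e+02 6.175000e-01 2.525000e-01 2.560000e-02]
FS 0.1105 s [1.211217e+02 6.165000e-01 2.505000e-01 2.560000e-02]
FS 0.118 w [1.607189e+02 6.105000e-01 2.525000e-01 2.490000e-02]
FS 0.118 s [1.213417e+02 6.125000e-01 2.565000e-01 2.540000e-02]
```

Funnel tops come out at z ≈ .116: FLa (.3755,.236), FLb (.534,.247), FS (.614,.2525). Take FLa first.

```bash
python3 -m inch '[{"dx":3,"dy":0.4,"dz":0,"wx":0,"wy":0,"wz":0},{"dx":2.9,"dy":0,"dz":2,"wx":0,"wy":0,"wz":0},{"dx":0,"dy":0,"dz":4,"wx":0,"wy":0,"wz":0},{"dx":0,"dy":0,"dz":4,"wx":0,"wy":0,"wz":0},{"dx":0,"dy":0,"dz":2,"wx":0,"wy":0,"wz":0},{"dx":0,"dy":0,"dz":0,"wx":0,"wy":0,"wz":0},{"dx":0,"dy":0,"dz":0,"wx":0,"wy":0,"wz":0}]' 1 40
```

```text
t: 22.92
tcp_pos: [0.376, 0.2368, 0.2082]
tool_rot: [0.0, 1.0, 0.0, 0.0]
force: [0.2, -0.1, -0.8]
finger_gap: 0.998
gripper_force: 0.0
```

```bash
python3 -m inch '[{"dx":0,"dy":-0.05,"dz":2,"wx":0,"wy":0,"wz":0},{"dx":0,"dy":0,"dz":1.5,"wx":0,"wy":0,"wz":0},{"dx":0,"dy":0,"dz":1,"wx":0,"wy":0,"wz":0},{"dx":0,"dy":0,"dz":0,"wx":0,"wy":0,"wz":0},{"dx":0,"dy":0,"dz":0,"wx":0,"wy":0,"wz":0}]' 1 40
python3 -m inch '[{"dx":0,"dy":0,"dz":0,"wx":0,"wy":0,"wz":0},{"dx":0,"dy":0,"dz":0,"wx":0,"wy":0,"wz":0},{"dx":0,"dy":0,"dz":0,"wx":0,"wy":0,"wz":0},{"dx":0,"dy":0,"dz":0,"wx":0,"wy":0,"wz":0},{"dx":0,"dy":0,"dz":0,"wx":0,"wy":0,"wz":0},{"dx":0,"dy":0,"dz":0,"wx":0,"wy":0,"wz":0}]' 0.5 40
python3 -m inch '[{"dx":0,"dy":0,"dz":-1,"wx":0,"wy":0,"wz":0},{"dx":0,"dy":0,"dz":-3,"wx":0,"wy":0,"wz":0},{"dx":0,"dy":0,"dz":-5,"wx":0,"wy":0,"wz":0},{"dx":0,"dy":0,"dz":-5,"wx":0,"wy":0,"wz":0},{"dx":0,"dy":0,"dz":-3,"wx":0,"wy":0,"wz":0},{"dx":0,"dy":0,"dz":0,"wx":0,"wy":0,"wz":0}]'
python3 - <<'E'
from h import *
b=eyes.snapshot("side")[100:400,200:500];a=eyes.snapshot("scene")[70:370,130:430]
cv2.imwrite("pics/g8.png",cv2.resize(np.hstack([a,b]),(800,400))[:,:,::-1])
E
```

```text
t: 23.55
tcp_pos: [0.376, 0.2367, 0.1635]
tool_rot: [-0.0, 1.0, 0.0, 0.001]
force: [-0.1, 0.1, 0.6]
finger_gap: 1.0
gripper_force: 0.0
t: 24.3
tcp_pos: [0.3758, 0.236, 0.1633]
tool_rot: [-0.001, 1.0, -0.001, 0.0]
force: [0.6, -6.0, 4.3]
finger_gap: 0.733
gripper_force: 43.7
t: 25.05
tcp_pos: [0.3763, 0.2372, 0.3357]
tool_rot: [-0.0, 1.0, 0.001, 0.003]
force: [-0.5, 0.9, -1.5]
finger_gap: 0.734
gripper_force: 44.3
```

View pics/g8.png

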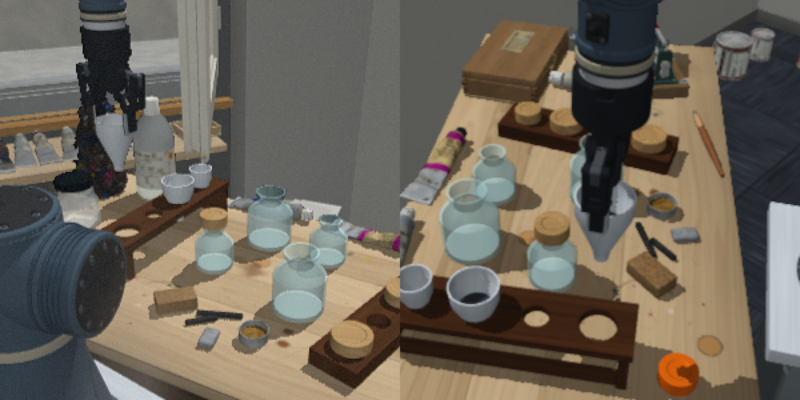

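Funnel is held upright. Carry it to large jar A at (.4475,-.097).

```bash
python3 -m inch '[{"dx":-1.2,"dy":-5.5,"dz":0,"wx":0,"wy":0,"wz":0},{"dx":-1.2,"dy":-5.6,"dz":0,"wx":0,"wy":0,"wz":0},{"dx":-1.2,"dy":-5.6,"dz":0,"wx":0,"wy":0,"wz":0},{"dx":-1.2,"dy":-5.6,"dz":0,"wx":0,"wy":0,"wz":0},{"dx":-1.2,"dy":-5.6,"dz":0,"wx":0,"wy":0,"wz":0},{"dx":-1.1,"dy":-5.5,"dz":0,"wx":0,"wy":0,"wz":0},{"dx":0,"dy":0,"dz":4,"wx":0,"wy":0,"wz":0},{"dx":0,"dy":0,"dz":0,"wx":0,"wy":0,"wz":0},{"dx":0,"dy":0,"dz":0,"wx":0,"wy":0,"wz":0}]'
python3 - <<'E'
from chk import *
chk("s9",LA=((.4475,-.097),.112,.031),LB=None,SA=None,SB=None)
E
```

```text
t: 26.28
tcp_pos: [0.4464, -0.0967, 0.2926]
tool_rot: [-0.001, 1.0, 0.001, -0.001]
force: [0.3, -0.7, -0.8]
finger_gap: 0.735
gripper_force: 44.5
[ 0.4464 -0.0967  0.2926] 26.275
side LA [ 9.66666e+01  4.47500e-01 -9.80000e-02  3.10000e-02]
```

```bash
python3 -m inch '[{"dx":-0.1,"dy":-0.05,"dz":2,"wx":0,"wy":0,"wz":0},{"dx":0,"dy":0,"dz":3,"wx":0,"wy":0,"wz":0},{"dx":0,"dy":0,"dz":2.5,"wx":0,"wy":0,"wz":0},{"dx":0,"dy":0,"dz":0.9,"wx":0,"wy":0,"wz":0},{"dx":0,"dy":0,"dz":0,"wx":0,"wy":0,"wz":0},{"dx":0,"dy":0,"dz":0,"wx":0,"wy":0,"wz":0}]'
python3 -m inch '[{"dx":0,"dy":0,"dz":0.2,"wx":0,"wy":0,"wz":0},{"dx":0,"dy":0,"dz":0.2,"wx":0,"wy":0,"wz":0},{"dx":0,"dy":0,"dz":0,"wx":0,"wy":0,"wz":0}]'
```

```text
t: 27.08
tcp_pos: [0.4484, -0.098, 0.21]
tool_rot: [-0.0, 1.0, -0.001, 0.001]
force: [-0.3, 0.8, -0.3]
finger_gap: 0.735
gripper_force: 44.5
t: 27.45
tcp_pos: [0.4477, -0.0979, 0.2049]
tool_rot: [-0.0, 1.0, 0.0, -0.0]
force: [-0.1, -0.6, -2.0]
finger_gap: 0.73
gripper_force: 44.5
```

```bash
python3 -m inch '[{"dx":0,"dy":0,"dz":0.2,"wx":0,"wy":0,"wz":0},{"dx":0,"dy":0,"dz":0.2,"wx":0,"wy":0,"wz":0},{"dx":0,"dy":0,"dz":0,"wx":0,"wy":0,"wz":0}]'
python3 -m inch '[{"dx":0,"dy":0,"dz":0.2,"wx":0,"wy":0,"wz":0},{"dx":0,"dy":0,"dz":0,"wx":0,"wy":0,"wz":0}]'
```

```text
t: 27.82
tcp_pos: [0.4476, -0.0979, 0.2007]
tool_rot: [-0.0, 1.0, 0.0, -0.0]
force: [0.5, -0.3, -0.5]
finger_gap: 0.729
gripper_force: 44.5
t: 28.08
tcp_pos: [0.4475, -0.0976, 0.1988]
tool_rot: [-0.0, 1.0, 0.0, -0.0]
force: [-0.6, 0.9, -0.8]
finger_gap: 0.732
gripper_force: 44.7
```

```bash
python3 -m inch '[{"dx":0,"dy":0,"dz":0.15,"wx":0,"wy":0,"wz":0},{"dx":0,"dy":0,"dz":0,"wx":0,"wy":0,"wz":0}]'
python3 -m inch '[{"dx":0,"dy":0,"dz":0.15,"wx":0,"wy":0,"wz":0},{"dx":0,"dy":0,"dz":0,"wx":0,"wy":0,"wz":0}]'
```

```text
t: 28.32
tcp_pos: [0.4476, -0.0976, 0.1984]
tool_rot: [-0.0, 1.0, 0.0, 0.0]
force: [-2.3, 2.4, 10.0]
finger_gap: 0.735
gripper_force: 45.8
t: 28.58
tcp_pos: [0.4477, -0.0976, 0.1982]
tool_rot: [-0.0, 1.0, -0.0, 0.001]
force: [-4.4, 3.4, 22.0]
finger_gap: 0.733
gripper_force: 47.1
```

Seated, with contact at TCP z .198. Ease off, release and retreat.

```bash
python3 -m inch '[{"dx":0,"dy":0,"dz":-0.25,"wx":0,"wy":0,"wz":0},{"dx":0,"dy":0,"dz":0,"wx":0,"wy":0,"wz":0}]'
python3 -m inch '[{"dx":0,"dy":0,"dz":0,"wx":0,"wy":0,"wz":0},{"dx":0,"dy":0,"dz":0,"wx":0,"wy":0,"wz":0},{"dx":0,"dy":0,"dz":0,"wx":0,"wy":0,"wz":0},{"dx":0,"dy":0,"dz":0,"wx":0,"wy":0,"wz":0}]' 1
python3 -m inch '[{"dx":0,"dy":0,"dz":-2,"wx":0,"wy":0,"wz":0},{"dx":0,"dy":0,"dz":-4,"wx":0,"wy":0,"wz":0},{"dx":0,"dy":0,"dz":-5,"wx":0,"wy":0,"wz":0},{"dx":0,"dy":0,"dz":-3,"wx":0,"wy":0,"wz":0},{"dx":0,"dy":0,"dz":0,"wx":0,"wy":0,"wz":0},{"dx":0,"dy":0,"dz":0,"wx":0,"wy":0,"wz":0}]'
python3 - <<'E'
from chk import *
find("wrist",[("FLa",(.4475,-.0975),.150,.032),("LB",(.6095,.0705),.112,.031),("SB",(.617,-.061),.088,.0235),("SA",(.471,.1),.11,.0255)],"w10",.015)
find("side",[("FLa",(.4475,-.0975),.150,.032)],"s10",.015)
E
```

```text
t: 28.82
tcp_pos: [0.4476, -0.0977, 0.1986]
tool_rot: [-0.0, 1.0, 0.0, -0.0]
force: [0.3, 2.4, 2.5]
finger_gap: 0.732
gripper_force: 44.8
t: 29.32
tcp_pos: [0.4478, -0.098, 0.1983]
tool_rot: [-0.0, 1.0, -0.0, -0.0]
force: [-0.3, -0.6, 0.5]
finger_gap: 1.001
gripper_force: 0.0
t: 30.08
tcp_pos: [0.4471, -0.0976, 0.3376]
tool_rot: [-0.0, 1.0, 0.0, -0.001]
force: [-0.8, 0.8, 0.3]
finger_gap: 1.001
gripper_force: 0.0
[ 0.4471 -0.0976  0.3376] 30.075
wrist FLa [ 1.734659e+02  4.475000e-01 -9.750000e-02  3.010000e-02]
wrist LB [4.6238e+01 6.2450e-01 7.3500e-02 2.9100e-02]
wrist SB [ 6.2094e+01  6.1700e-01 -6.1000e-02  2.2800e-02]
wrist SA [7.70695e+01 4.64000e-01 9.20000e-02 2.40000e-02]
side FLa [ 7.27817e+01  4.46500e-01 -9.45000e-02  3.23000e-02]
```

View pics/w10.png

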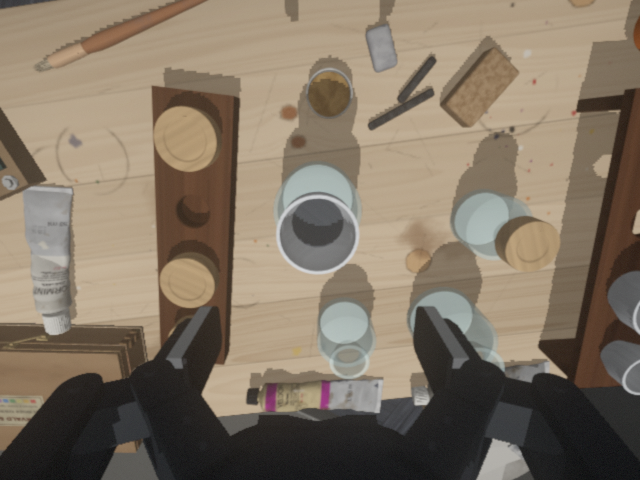

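FLa is nested at (317,232), and small jar B's mouth at (351,360) is where expected. Next is FLb.

```bash
python3 -m inch '[{"dx":-1.2,"dy":4.9,"dz":0,"wx":0,"wy":0,"wz":0},{"dx":-1.3,"dy":5,"dz":0,"wx":0,"wy":0,"wz":0},{"dx":-1.2,"dy":4.9,"dz":0,"wx":0,"wy":0,"wz":0},{"dx":-1.3,"dy":5,"dz":0,"wx":0,"wy":0,"wz":0},{"dx":-1.2,"dy":4.9,"dz":0,"wx":0,"wy":0,"wz":0},{"dx":-1.3,"dy":4.9,"dz":0,"wx":0,"wy":0,"wz":0},{"dx":-1.2,"dy":4.9,"dz":2,"wx":0,"wy":0,"wz":0},{"dx":0,"dy":0,"dz":4,"wx":0,"wy":0,"wz":0},{"dx":0,"dy":0,"dz":4,"wx":0,"wy":0,"wz":0},{"dx":0,"dy":0,"dz":0,"wx":0,"wy":0,"wz":0}]' 1 40
python3 -m inch '[{"dx":0,"dy":0,"dz":1.5,"wx":0,"wy":0,"wz":0},{"dx":0,"dy":0,"dz":0,"wx":0,"wy":0,"wz":0},{"dx":0,"dy":0,"dz":0,"wx":0,"wy":0,"wz":0}]'
python3 - <<'E'
from chk import *
find("wrist",[("FLb",(.535,.246),.1155,.032)],"w11",.015)
E
```

```text
t: 31.42
tcp_pos: [0.5319, 0.2466, 0.2339]
tool_rot: [-0.0, 1.0, -0.001, -0.005]
force: [0.0, -0.5, 0.6]
finger_gap: 1.0
gripper_force: 0.0
t: 31.8
tcp_pos: [0.5352, 0.2471, 0.2244]
tool_rot: [-0.0, 1.0, 0.0, 0.001]
force: [0.0, 0.2, 0.1]
finger_gap: 0.999
gripper_force: 0.0
[0.5352 0.2471 0.2244] 31.8
wrist FLb [2.371114e+02 5.350000e-01 2.470000e-01 3.360000e-02]
```

```bash
python3 -m inch '[{"dx":0,"dy":0,"dz":2.5,"wx":0,"wy":0,"wz":0},{"dx":0,"dy":0,"dz":2,"wx":0,"wy":0,"wz":0},{"dx":0,"dy":0,"dz":1.6,"wx":0,"wy":0,"wz":0},{"dx":0,"dy":0,"dz":0,"wx":0,"wy":0,"wz":0},{"dx":0,"dy":0,"dz":0,"wx":0,"wy":0,"wz":0}]' 1 40
python3 -m inch '[{"dx":0,"dy":0,"dz":0,"wx":0,"wy":0,"wz":0},{"dx":0,"dy":0,"dz":0,"wx":0,"wy":0,"wz":0},{"dx":0,"dy":0,"dz":0,"wx":0,"wy":0,"wz":0},{"dx":0,"dy":0,"dz":0,"wx":0,"wy":0,"wz":0},{"dx":0,"dy":0,"dz":0,"wx":0,"wy":0,"wz":0},{"dx":0,"dy":0,"dz":0,"wx":0,"wy":0,"wz":0}]' 0.5 40
python3 -m inch '[{"dx":0,"dy":0,"dz":-1,"wx":0,"wy":0,"wz":0},{"dx":0,"dy":0,"dz":-3,"wx":0,"wy":0,"wz":0},{"dx":0,"dy":0,"dz":-5,"wx":0,"wy":0,"wz":0},{"dx":0,"dy":0,"dz":-5,"wx":0,"wy":0,"wz":0},{"dx":0,"dy":0,"dz":-3,"wx":0,"wy":0,"wz":0},{"dx":0,"dy":0,"dz":0,"wx":0,"wy":0,"wz":0},{"dx":0,"dy":0,"dz":0,"wx":0,"wy":0,"wz":0}]'
python3 - <<'E'
from chk import *
find("wrist",[("LB",(.6095,.0705),.112,.031)],"w12",.01)
import cv2
b=eyes.snapshot("side")[150:390,160:400];a=eyes.snapshot("scene")[100:340,230:470]
cv2.imwrite("pics/g12.png",cv2.resize(np.hstack([a,b]),(800,400))[:,:,::-1])
E
```

```text
t: 32.48
tcp_pos: [0.5351, 0.2473, 0.1631]
tool_rot: [-0.0, 1.0, 0.0, 0.001]
force: [0.7, 0.4, 0.5]
finger_gap: 1.002
gripper_force: 0.0
t: 33.22
tcp_pos: [0.5351, 0.247, 0.1632]
tool_rot: [-0.0, 1.0, -0.0, 0.001]
force: [-0.6, -1.2, 5.8]
finger_gap: 0.734
gripper_force: 43.7
t: 34.1
tcp_pos: [0.5336, 0.247, 0.3311]
tool_rot: [-0.0, 1.0, -0.0, -0.001]
force: [0.5, 0.1, -1.4]
finger_gap: 0.733
gripper_force: 44.1
[0.5336 0.247  0.3311] 34.1
wrist LB [4.35122e+01 6.04500e-01 7.05000e-02 3.04000e-02]
```

View pics/g12.png

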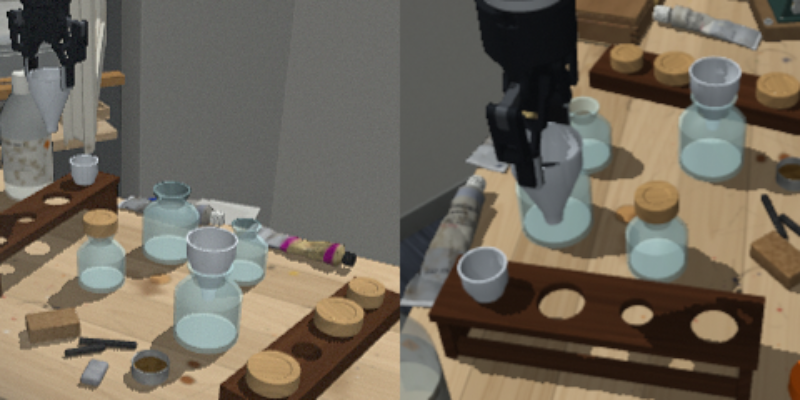

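FLb is held upright, and the FLa funnel (205,245) is nested straight in jar A. Carry FLb to large jar B.

```bash
python3 -m inch '[{"dx":-1.9,"dy":-4.4,"dz":0,"wx":0,"wy":0,"wz":0},{"dx":-1.9,"dy":-4.4,"dz":0,"wx":0,"wy":0,"wz":0},{"dx":-1.9,"dy":-4.4,"dz":0,"wx":0,"wy":0,"wz":0},{"dx":-1.9,"dy":-4.45,"dz":0,"wx":0,"wy":0,"wz":0},{"dx":0,"dy":0,"dz":3.5,"wx":0,"wy":0,"wz":0},{"dx":0,"dy":0,"dz":0,"wx":0,"wy":0,"wz":0},{"dx":0,"dy":0,"dz":0,"wx":0,"wy":0,"wz":0}]'
python3 - <<'E'
from chk import *
find("scene",[("LB",(.6095,.0705),.112,.031),("SB",(.617,-.061),.088,.0235),("SA",(.471,.1),.11,.0255)],"sc13",.015)
E
```

```text
t: 35.12
tcp_pos: [0.6106, 0.0711, 0.2972]
tool_rot: [-0.0, 1.0, 0.0, -0.0]
force: [0.0, -0.1, -1.5]
finger_gap: 0.737
gripper_force: 44.3
[0.6106 0.0711 0.2972] 35.125
scene LB [3.90487e+01 6.01500e-01 6.85000e-02 2.91000e-02]
scene SB [ 6.3028e+01  6.1200e-01 -6.1000e-02  2.2800e-02]
scene SA [4.07503e+01 4.68000e-01 1.02000e-01 2.40000e-02]
```

```bash
python3 -m inch '[{"dx":0,"dy":0,"dz":2,"wx":0,"wy":0,"wz":0},{"dx":0,"dy":0,"dz":3,"wx":0,"wy":0,"wz":0},{"dx":0,"dy":0,"dz":2,"wx":0,"wy":0,"wz":0},{"dx":0,"dy":0,"dz":1.2,"wx":0,"wy":0,"wz":0},{"dx":0,"dy":0,"dz":0,"wx":0,"wy":0,"wz":0},{"dx":0,"dy":0,"dz":0,"wx":0,"wy":0,"wz":0}]'
python3 -m inch '[{"dx":0,"dy":0,"dz":0.3,"wx":0,"wy":0,"wz":0},{"dx":0,"dy":0,"dz":0.3,"wx":0,"wy":0,"wz":0},{"dx":0,"dy":0,"dz":0.2,"wx":0,"wy":0,"wz":0},{"dx":0,"dy":0,"dz":0.2,"wx":0,"wy":0,"wz":0},{"dx":0,"dy":0,"dz":0,"wx":0,"wy":0,"wz":0}]'
```

```text
t: 35.92
tcp_pos: [0.6114, 0.0708, 0.2166]
tool_rot: [-0.0, 1.0, -0.0, 0.001]
force: [-0.0, -0.6, -0.8]
finger_gap: 0.734
gripper_force: 44.3
t: 36.55
tcp_pos: [0.6106, 0.0706, 0.2051]
tool_rot: [-0.0, 1.0, 0.0, -0.0]
force: [0.1, -0.2, -0.4]
finger_gap: 0.735
gripper_force: 44.3
```

```bash
python3 -m inch '[{"dx":0,"dy":0,"dz":0.2,"wx":0,"wy":0,"wz":0},{"dx":0,"dy":0,"dz":0.2,"wx":0,"wy":0,"wz":0},{"dx":0,"dy":0,"dz":0.15,"wx":0,"wy":0,"wz":0},{"dx":0,"dy":0,"dz":0,"wx":0,"wy":0,"wz":0}]'
python3 -m inch '[{"dx":0,"dy":0,"dz":0.15,"wx":0,"wy":0,"wz":0},{"dx":0,"dy":0,"dz":0,"wx":0,"wy":0,"wz":0}]'
```

```text
t: 37.05
tcp_pos: [0.6106, 0.0706, 0.1997]
tool_rot: [-0.0, 1.0, 0.0, -0.0]
force: [0.4, -0.3, -1.3]
finger_gap: 0.733
gripper_force: 44.3
t: 37.3
tcp_pos: [0.6107, 0.0706, 0.1984]
tool_rot: [-0.0, 1.0, -0.0, 0.0]
force: [-0.3, -0.4, -1.0]
finger_gap: 0.733
gripper_force: 44.3
```

```bash
python3 -m inch '[{"dx":0,"dy":0,"dz":0.1,"wx":0,"wy":0,"wz":0},{"dx":0,"dy":0,"dz":0,"wx":0,"wy":0,"wz":0}]'
python3 -m inch '[{"dx":0,"dy":0,"dz":0.1,"wx":0,"wy":0,"wz":0},{"dx":0,"dy":0,"dz":0,"wx":0,"wy":0,"wz":0}]'
```

```text
t: 37.55
tcp_pos: [0.6108, 0.0706, 0.1982]
tool_rot: [-0.0, 1.0, -0.0, 0.0]
force: [-1.2, -0.5, 3.6]
finger_gap: 0.731
gripper_force: 44.8
t: 37.8
tcp_pos: [0.6108, 0.0706, 0.1981]
tool_rot: [-0.0, 1.0, -0.0, 0.001]
force: [-3.2, 0.2, 9.8]
finger_gap: 0.736
gripper_force: 45.5
```

```bash
python3 -m inch '[{"dx":0,"dy":0,"dz":-0.15,"wx":0,"wy":0,"wz":0},{"dx":0,"dy":0,"dz":0,"wx":0,"wy":0,"wz":0}]'
python3 -m inch '[{"dx":0,"dy":0,"dz":0,"wx":0,"wy":0,"wz":0},{"dx":0,"dy":0,"dz":0,"wx":0,"wy":0,"wz":0},{"dx":0,"dy":0,"dz":0,"wx":0,"wy":0,"wz":0},{"dx":0,"dy":0,"dz":0,"wx":0,"wy":0,"wz":0}]' 1
python3 -m inch '[{"dx":0,"dy":0,"dz":-2,"wx":0,"wy":0,"wz":0},{"dx":0,"dy":0,"dz":-4,"wx":0,"wy":0,"wz":0},{"dx":0,"dy":0,"dz":-4,"wx":0,"wy":0,"wz":0},{"dx":0,"dy":4.5,"dz":0,"wx":0,"wy":0,"wz":0},{"dx":0,"dy":4.5,"dz":0,"wx":0,"wy":0,"wz":0},{"dx":0,"dy":4.5,"dz":0,"wx":0,"wy":0,"wz":0},{"dx":-0.3,"dy":4.6,"dz":0,"wx":0,"wy":0,"wz":0},{"dx":0,"dy":0,"dz":4,"wx":0,"wy":0,"wz":0},{"dx":0,"dy":0,"dz":4,"wx":0,"wy":0,"wz":0},{"dx":0,"dy":0,"dz":0,"wx":0,"wy":0,"wz":0}]'
python3 -m inch '[{"dx":0,"dy":0,"dz":0,"wx":0,"wy":0,"wz":0},{"dx":0,"dy":0,"dz":0,"wx":0,"wy":0,"wz":0}]'
python3 - <<'E'
from chk import *
find("wrist",[("FS",(.615,.2525),.1135,.0235)],"w14",.015)
E
```

```text
t: 38.05
tcp_pos: [0.6108, 0.0706, 0.1982]
tool_rot: [-0.0, 1.0, -0.0, 0.0]
force: [-1.3, -0.8, 3.7]
finger_gap: 0.737
gripper_force: 44.5
t: 38.55
tcp_pos: [0.6106, 0.0706, 0.1977]
tool_rot: [-0.0, 1.0, 0.0, -0.0]
force: [-0.1, -0.3, -0.6]
finger_gap: 0.995
gripper_force: 0.0
t: 39.8
tcp_pos: [0.6113, 0.2513, 0.2143]
tool_rot: [-0.0, 1.0, -0.001, -0.004]
force: [-1.0, -0.2, 0.6]
finger_gap: 0.998
gripper_force: 0.0
t: 40.05
tcp_pos: [0.6149, 0.2517, 0.2202]
tool_rot: [0.0, 1.0, 0.0, 0.002]
force: [-0.3, -0.4, -0.3]
finger_gap: 1.002
gripper_force: 0.0
[0.6149 0.2517 0.2202] 40.05
wrist FS [2.211358e+02 6.150000e-01 2.525000e-01 2.490000e-02]
```

View pics/w14.png

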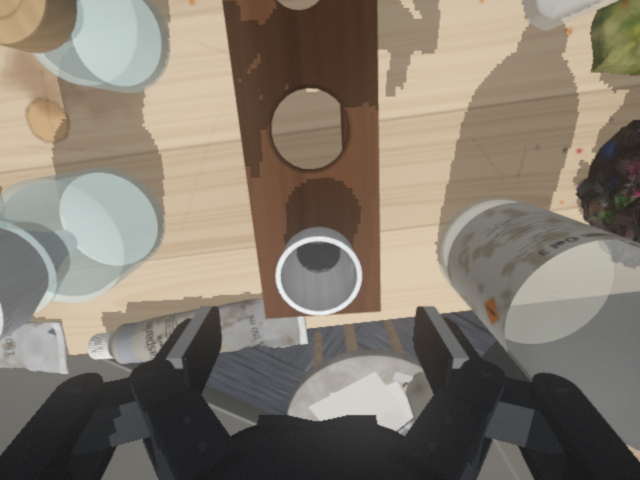

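FS at (318,271) is centred between the fingers, and the bottle at right clears the gripper. Grip it.

```bash
python3 -m inch '[{"dx":0,"dy":0.05,"dz":2.3,"wx":0,"wy":0,"wz":0},{"dx":0,"dy":0,"dz":2,"wx":0,"wy":0,"wz":0},{"dx":0,"dy":0,"dz":1.5,"wx":0,"wy":0,"wz":0},{"dx":0,"dy":0,"dz":0,"wx":0,"wy":0,"wz":0},{"dx":0,"dy":0,"dz":0,"wx":0,"wy":0,"wz":0}]' 1 40
python3 -m inch '[{"dx":0,"dy":0,"dz":0,"wx":0,"wy":0,"wz":0},{"dx":0,"dy":0,"dz":0,"wx":0,"wy":0,"wz":0},{"dx":0,"dy":0,"dz":0,"wx":0,"wy":0,"wz":0},{"dx":0,"dy":0,"dz":0,"wx":0,"wy":0,"wz":0},{"dx":0,"dy":0,"dz":0,"wx":0,"wy":0,"wz":0},{"dx":0,"dy":0,"dz":0,"wx":0,"wy":0,"wz":0},{"dx":0,"dy":0,"dz":0,"wx":0,"wy":0,"wz":0}]' 0.3 40
python3 -m inch '[{"dx":0,"dy":0,"dz":-1,"wx":0,"wy":0,"wz":0},{"dx":0,"dy":0,"dz":-3,"wx":0,"wy":0,"wz":0},{"dx":0,"dy":0,"dz":-5,"wx":0,"wy":0,"wz":0},{"dx":0,"dy":0,"dz":-5,"wx":0,"wy":0,"wz":0},{"dx":0,"dy":0,"dz":-3,"wx":0,"wy":0,"wz":0},{"dx":0,"dy":0,"dz":0,"wx":0,"wy":0,"wz":0},{"dx":0,"dy":0,"dz":0,"wx":0,"wy":0,"wz":0}]'
```

```text
t: 40.72
tcp_pos: [0.614, 0.2522, 0.1603]
tool_rot: [-0.0, 1.0, 0.0, 0.0]
force: [-0.1, -0.2, -0.3]
finger_gap: 1.0
gripper_force: 0.0
t: 41.6
tcp_pos: [0.6139, 0.2524, 0.1604]
tool_rot: [-0.0, 1.0, 0.0, 0.001]
force: [-0.7, 1.0, 5.0]
finger_gap: 0.536
gripper_force: 41.8
t: 42.48
tcp_pos: [0.6126, 0.2517, 0.3282]
tool_rot: [-0.0, 1.0, -0.001, -0.002]
force: [-0.5, 0.3, -1.5]
finger_gap: 0.536
gripper_force: 41.6
```

```bash
python3 -m inch '[{"dx":-0.4,"dy":-5.2,"dz":0,"wx":0,"wy":0,"wz":0},{"dx":0,"dy":-5.2,"dz":0,"wx":0,"wy":0,"wz":0},{"dx":0,"dy":-5.2,"dz":0,"wx":0,"wy":0,"wz":0},{"dx":0,"dy":-5.2,"dz":0,"wx":0,"wy":0,"wz":0},{"dx":0,"dy":-5.2,"dz":0,"wx":0,"wy":0,"wz":0},{"dx":0,"dy":-5.2,"dz":0,"wx":0,"wy":0,"wz":0},{"dx":0,"dy":0,"dz":3,"wx":0,"wy":0,"wz":0},{"dx":0,"dy":0,"dz":3,"wx":0,"wy":0,"wz":0},{"dx":0,"dy":0,"dz":0,"wx":0,"wy":0,"wz":0},{"dx":0,"dy":0,"dz":0,"wx":0,"wy":0,"wz":0}]'
python3 - <<'E'
from chk import *
find("side",[("FLb",(.610,.0705),.150,.032),("SA",(.471,.1),.11,.0255)],"s15",.015)
b=eyes.snapshot("side")[150:390,160:400];a=eyes.snapshot("scene")[100:340,230:470]
cv2.imwrite("pics/g15.png",cv2.resize(np.hstack([a,b]),(800,400))[:,:,::-1])
E
```

```text
t: 43.72
tcp_pos: [0.6178, -0.0598, 0.2695]
tool_rot: [-0.0, 1.0, 0.0, -0.001]
force: [0.5, -0.2, -1.1]
finger_gap: 0.537
gripper_force: 41.7
[ 0.6178 -0.0598  0.2695] 43.725
side FLb [7.93877e+01 6.10000e-01 6.75000e-02 3.20000e-02]
side SA [6.59972e+01 4.71000e-01 1.05000e-01 2.47000e-02]
```

View pics/g15.png

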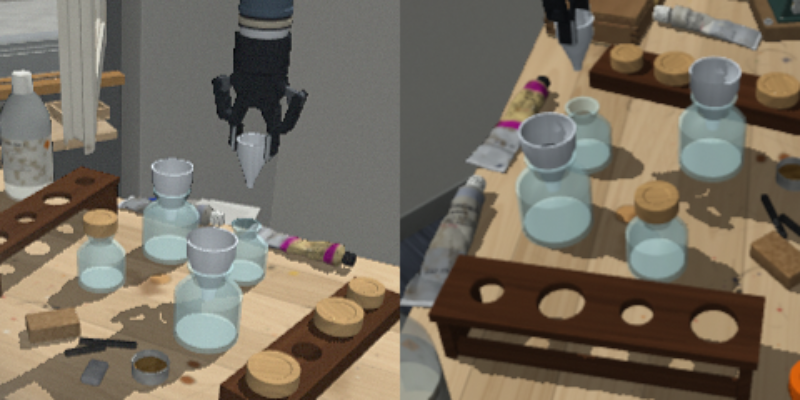

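Both large funnels are nested and small jar B is clear below the held funnel. Lower it.

```bash
python3 -m inch '[{"dx":0.1,"dy":-0.1,"dz":3,"wx":0,"wy":0,"wz":0},{"dx":0,"dy":0,"dz":3,"wx":0,"wy":0,"wz":0},{"dx":0,"dy":0,"dz":2,"wx":0,"wy":0,"wz":0},{"dx":0,"dy":0,"dz":0.8,"wx":0,"wy":0,"wz":0},{"dx":0,"dy":0,"dz":0,"wx":0,"wy":0,"wz":0},{"dx":0,"dy":0,"dz":0,"wx":0,"wy":0,"wz":0}]'
python3 -m inch '[{"dx":0,"dy":0,"dz":0.2,"wx":0,"wy":0,"wz":0},{"dx":0,"dy":0,"dz":0.2,"wx":0,"wy":0,"wz":0},{"dx":0,"dy":0,"dz":0.2,"wx":0,"wy":0,"wz":0},{"dx":0,"dy":0,"dz":0,"wx":0,"wy":0,"wz":0}]'
```

```text
t: 44.62
tcp_pos: [0.6175, -0.061, 0.1832]
tool_rot: [-0.0, 1.0, -0.0, 0.001]
force: [0.6, -0.0, -1.0]
finger_gap: 0.537
gripper_force: 41.7
t: 45.12
tcp_pos: [0.6166, -0.0608, 0.1757]
tool_rot: [-0.0, 1.0, 0.0, -0.0]
force: [-0.2, 0.3, -0.8]
finger_gap: 0.535
gripper_force: 41.7
```

```bash
python3 -m inch '[{"dx":0,"dy":0,"dz":0.2,"wx":0,"wy":0,"wz":0},{"dx":0,"dy":0,"dz":0.1,"wx":0,"wy":0,"wz":0},{"dx":0,"dy":0,"dz":0,"wx":0,"wy":0,"wz":0}]'
python3 -m inch '[{"dx":0,"dy":0,"dz":0.1,"wx":0,"wy":0,"wz":0},{"dx":0,"dy":0,"dz":0,"wx":0,"wy":0,"wz":0}]'
```

```text
t: 45.5
tcp_pos: [0.6166, -0.0608, 0.1728]
tool_rot: [-0.0, 1.0, 0.0, -0.0]
force: [-0.2, -0.6, -1.8]
finger_gap: 0.535
gripper_force: 41.7
t: 45.75
tcp_pos: [0.6167, -0.0609, 0.1718]
tool_rot: [-0.0, 1.0, 0.0, -0.0]
force: [-0.4, -0.1, -0.7]
finger_gap: 0.533
gripper_force: 41.7
```

```bash
python3 -m inch '[{"dx":0,"dy":0,"dz":0.1,"wx":0,"wy":0,"wz":0},{"dx":0,"dy":0,"dz":0,"wx":0,"wy":0,"wz":0}]'
python3 -m inch '[{"dx":0,"dy":0,"dz":0.1,"wx":0,"wy":0,"wz":0},{"dx":0,"dy":0,"dz":0,"wx":0,"wy":0,"wz":0}]'
```

```text
t: 46.0
tcp_pos: [0.6165, -0.061, 0.1709]
tool_rot: [-0.0, 1.0, -0.0, -0.0]
force: [-1.6, -0.3, -0.5]
finger_gap: 0.533
gripper_force: 41.7
t: 46.25
tcp_pos: [0.6166, -0.0611, 0.1707]
tool_rot: [-0.0, 1.0, -0.0, -0.0]
force: [-3.0, -0.6, 5.4]
finger_gap: 0.535
gripper_force: 42.2
```

```bash
python3 -m inch '[{"dx":0,"dy":0,"dz":-0.05,"wx":0,"wy":0,"wz":0},{"dx":0,"dy":0,"dz":0,"wx":0,"wy":0,"wz":0}]'
python3 -m inch '[{"dx":0,"dy":0,"dz":0,"wx":0,"wy":0,"wz":0},{"dx":0,"dy":0,"dz":0,"wx":0,"wy":0,"wz":0},{"dx":0,"dy":0,"dz":0,"wx":0,"wy":0,"wz":0},{"dx":0,"dy":0,"dz":0,"wx":0,"wy":0,"wz":0}]' 1
python3 -m inch '[{"dx":0,"dy":0,"dz":-2,"wx":0,"wy":0,"wz":0},{"dx":0,"dy":0,"dz":-4,"wx":0,"wy":0,"wz":0},{"dx":0,"dy":0,"dz":-5,"wx":0,"wy":0,"wz":0},{"dx":0,"dy":0,"dz":-5,"wx":0,"wy":0,"wz":0},{"dx":4,"dy":0,"dz":-2,"wx":0,"wy":0,"wz":0},{"dx":5,"dy":0,"dz":0,"wx":0,"wy":0,"wz":0},{"dx":5,"dy":0,"dz":0,"wx":0,"wy":0,"wz":0},{"dx":0,"dy":0,"dz":0,"wx":0,"wy":0,"wz":0},{"dx":0,"dy":0,"dz":0,"wx":0,"wy":0,"wz":0}]'
python3 - <<'E'
from chk import *
it=[("FLa",(.4475,-.0975),.150,.032),("FLb",(.610,.0705),.150,.032),("FS",(.617,-.061),.1235,.0235),("SAlid",(.471,.1),.11,.0255)]
find("wrist",it,"w16",.012);find("side",it,"s16",.012)
c=eyes.snapshot("side")[130:370,160:430];a=eyes.snapshot("scene")[150:390,230:500]
cv2.imwrite("pics/f16.png",cv2.resize(np.hstack([a,c]),(800,356))[:,:,::-1])
E
```

```text
t: 46.5
tcp_pos: [0.6166, -0.0611, 0.1707]
tool_rot: [-0.0, 1.0, -0.0, -0.0]
force: [-1.7, -0.8, 4.8]
finger_gap: 0.536
gripper_force: 41.9
t: 47.0
tcp_pos: [0.6168, -0.0608, 0.1702]
tool_rot: [-0.0, 1.0, 0.0, 0.0]
force: [0.9, -0.0, 0.6]
finger_gap: 1.003
gripper_force: 0.0
t: 48.12
tcp_pos: [0.4776, -0.0612, 0.351]
tool_rot: [-0.0, 1.0, -0.0, 0.001]
force: [0.2, 0.2, -0.4]
finger_gap: 0.998
gripper_force: 0.0
[ 0.4776 -0.0612  0.351 ] 48.125
wrist FLa [ 1.54555e+02  4.47500e-01 -9.75000e-02  3.01000e-02]
wrist FLb [6.84864e+01 6.11000e-01 7.05000e-02 3.01000e-02]
wrist FS [ 1.466191e+02  6.170000e-01 -6.100000e-02  2.210000e-02]
wrist SAlid [8.06001e+01 4.67000e-01 9.50000e-02 2.45000e-02]
side FLa [ 7.23099e+01  4.45500e-01 -9.75000e-02  3.17000e-02]
side FLb [7.81759e+01 6.10000e-01 6.75000e-02 3.20000e-02]
side FS [ 1.076043e+02  6.160000e-01 -6.200000e-02  2.350000e-02]
side SAlid [5.16518e+01 4.71000e-01 1.05000e-01 2.52000e-02]
```

View pics/f16.png

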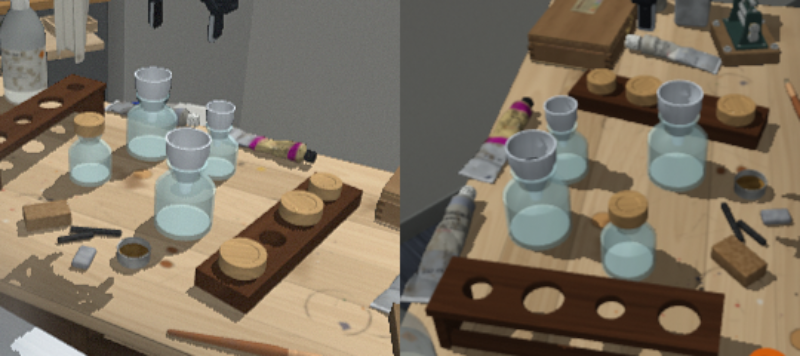

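The final view shows all three funnels nested upright, three lids in the rack and the fourth jar lidded. One numeric check remains: whether the knocked small jar's lid is still seated. That needs no more pictures.

```bash
python3 -m inch '[{"dx":-2,"dy":5.2,"dz":0,"wx":0,"wy":0,"wz":0},{"dx":-2,"dy":5.2,"dz":0,"wx":0,"wy":0,"wz":0},{"dx":-1,"dy":5.2,"dz":0,"wx":0,"wy":0,"wz":0},{"dx":0,"dy":0,"dz":0,"wx":0,"wy":0,"wz":0},{"dx":0,"dy":0,"dz":0,"wx":0,"wy":0,"wz":0}]'
python3 - <<'E'
from chk import *
for cam in("wrist","side","scene"):
  p=eyes.camera_params(cam);im=eyes.snapshot(cam)
  for z,r in((.110,.0255),(.088,.0255),(.0,.037)):
    c=(.471,.102);d=.075;R=rect(im,p,z,c[0]-d,c[0]+d,c[1]-d,c[1]+d);print(cam,z,np.round(circ(R,r,c[0]+d,c[1]+d,c,win=.018,lo=.95,hi=1.06),4))
E
```

```text
t: 48.95
tcp_pos: [0.5269, 0.0951, 0.35]
tool_rot: [-0.001, 1.0, -0.0, -0.0]
force: [-0.1, 0.4, -0.4]
finger_gap: 0.996
gripper_force: 0.0
[0.5269 0.0951 0.35  ] 48.95
wrist 0.11 [4.60125e+01 4.71000e-01 1.01000e-01 2.70000e-02]
wrist 0.088 [4.44287e+01 4.65000e-01 1.02000e-01 2.58000e-02]
wrist 0.0 [5.55858e+01 4.77000e-01 1.04000e-01 3.88000e-02]
side 0.11 [5.25963e+01 4.71000e-01 1.05000e-01 2.52000e-02]
side 0.088 [5.58683e+01 4.72000e-01 1.02000e-01 2.63000e-02]
side 0.0 [5.93143e+01 4.74000e-01 1.00000e-01 3.51000e-02]
scene 0.11 [7.97682e+01 4.67000e-01 1.04000e-01 2.58000e-02]
scene 0.088 [3.21549e+01 4.65000e-01 1.02000e-01 2.42000e-02]
scene 0.0 [4.89079e+01 4.76000e-01 1.13000e-01 3.51000e-02]
```

All three cameras put that lid at about (.471,.103) at seated height. Nothing is touching the robot, so I hand in.

```bash
python3 -c "
from station import workorder
print(workorder.sign_off())"
```

```text
the job is handed in; nothing more can be done
None
```

The job is handed in; sign-off returned no verdict. By the last camera check, all three funnels are nested upright in jars of their own size, their three lids are in the rack wells, and the fourth jar, which got knocked about 2 cm during the run, still has its lid on; I viewed 15 pictures, one over the limit of 14.

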